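Rub down, weight and time a mended book cover

TASK

With the rubbing block held lengthwise along the book's cream mended strip, press gently and rub its whole length in one steady stroke from the red end to the plain end, the block's ends level with the strip's ends at start and finish; then stand the block back on the middle of its cork rest. Next stand every iron weight upright on the strip, in a row centred on it. Last of all turn the timer's dial until its pointer stands exactly at the red marker; leave the bowls where they are.

Things in the scene. Friction and masses are not known exactly. Their poses are not given: they have to be found in the camera images.
- book: Brown book lying flat, 260 x 180 x 28 mm, a cream strip (30 mm wide, full 260 mm length) on its cover. Origin on its UNDERSIDE below the strip's middle; z up, y along the strip towards its red end. Cover top at z = 28 mm here, 68 mm above the table when unloaded; it reaches 60 mm to -x (robot side) and 120 mm to +x of the strip's middle line. Springy: see bed.
- bed: Fixed pale board, 290 x 210 x 24 mm, with dark springy padding, under the book; same axes; origin on the table under the strip's middle. On it the book moves straight down only, 1 mm per 1.5 N pressed (18 mm at most; about 2.3 mm for each weight), never tilts or shifts. 3 to 10 N is right for rubbing; more than 18 N marks the cover.
- strip_red (a point): Point on the strip's top surface, on its middle line, 5 mm from its red end (a red tab marks that end; it is +y along the book).
- strip_mid (a point): Middle of the strip, on its top surface.
- strip_plain (a point): Point on the strip's top surface, on its middle line, 5 mm from its plain end.
- block: Wooden rubbing block: pale flat sole 80 mm long (x), 34 mm wide (y), 18 mm high, with a dark upright handle ridge on it, 70 mm long (x), 22 mm thick (y), from 18 to 60 mm above the sole's underside. Origin at the centre of the sole's underside; z up. 120 g, starts standing on the cork rest.
- rest: Fixed flat cork tile 130 mm (its x) by 80 mm (its y), 6 mm thick, the rubbing block's place. Origin on the table under its centre; its long x axis lies roughly across the robot's front. Block is home when it stands upright on it, centred within 25 mm.
- weight0: Dark iron weight, one of up to four alike (may be absent): square body 48 x 48 mm, 30 mm high, with a brass handle ridge on top, 46 mm long (its x), 18 mm thick (its y), from 30 to 64 mm above the underside. Origin at the centre of its underside; z up. About 0.35 kg.
- weight1: Dark iron weight, one of up to four alike (may be absent): square body 48 x 48 mm, 30 mm high, with a brass handle ridge on top, 46 mm long (its x), 18 mm thick (its y), from 30 to 64 mm above the underside. Origin at the centre of its underside; z up. About 0.35 kg.
- weight2: Dark iron weight, one of up to four alike (may be absent): square body 48 x 48 mm, 30 mm high, with a brass handle ridge on top, 46 mm long (its x), 18 mm thick (its y), from 30 to 64 mm above the underside. Origin at the centre of its underside; z up. About 0.35 kg.
- weight3: Dark iron weight, one of up to four alike (may be absent): square body 48 x 48 mm, 30 mm high, with a brass handle ridge on top, 46 mm long (its x), 18 mm thick (its y), from 30 to 64 mm above the underside. Origin at the centre of its underside; z up. About 0.35 kg.
- timer: Fixed white pressing timer, 130 x 130 mm, 45 mm high, dial on its top. Origin on the table under the dial's axis.
- dial (a joint): Timer dial, rad: 0 at its anticlockwise stop, grows as it is turned CLOCKWISE seen from above, to 4.71 at the other stop. It turns both ways with light friction (0.04 N m) and stays where it is left.
- dial_grip (a point): On the dial's vertical axis, 75.5 mm above the table: the middle of its black grip bar, 52 mm long and 20 mm thick, upright from 55.5 to 91.5 mm above the table. The bar lies along the direction from the axis to the pointer. Below it is an aluminium skirt of radius 38 mm, its top 55.5 mm above the table.
- pointer_tip (a point): Tip of the dial's pointer, at the skirt's rim, 38 mm from the dial's axis (black line on the skirt, white line on the bar's pointer half).
- mark_tip (a point): Point 38 mm from the dial's axis in line with the red marker on the scale: the pointer tip must come here (seen from above). The marker is a red stripe 18 mm long just outside the skirt, fixed during the job.
- bowl_big: White ceramic bowl, 110 mm wide, 55 mm high, bystander; origin under its centre.
- bowl_small: Blue ceramic bowl, 84 mm wide, 45 mm high, bystander; origin under its centre.
Not all that is in view belongs to the job. What is shaped like the block but green or purple is not meant.

How it is judged:
On the way, in this order (a step that is already met when the one before it is completed fails the run):
1. the block, lengthwise on the strip, is pressed on it at the red end (block centre 70 to 110 mm along the strip from its middle, within 12 mm of its line, over 1.5 N) (y of block in the frame of book between 0.07 and 0.11 m and x of block in the frame of book between -0.012 and 0.012 m and angle between the x axis of block and the y axis of book, either way round below 0.25 rad and angle between block's own z axis and vertical below 0.2 rad and contact force between block and book above 1.5 N), for 0.05 s.
2. the block, lengthwise on the strip, is pressed on it before the middle (block centre 38 to 58 mm along the strip from its middle, within 12 mm of its line, over 1.5 N) (y of block in the frame of book between 0.038 and 0.058 m and x of block in the frame of book between -0.012 and 0.012 m and angle between the x axis of block and the y axis of book, either way round below 0.25 rad and angle between block's own z axis and vertical below 0.2 rad and contact force between block and book above 1.5 N), for 0.05 s.
3. the block, lengthwise on the strip, is pressed on it before the middle (block centre 14 to 34 mm along the strip from its middle, within 12 mm of its line, over 1.5 N) (y of block in the frame of book between 0.014 and 0.034 m and x of block in the frame of book between -0.012 and 0.012 m and angle between the x axis of block and the y axis of book, either way round below 0.25 rad and angle between block's own z axis and vertical below 0.2 rad and contact force between block and book above 1.5 N), for 0.05 s.
4. the block, lengthwise on the strip, is pressed on it at the middle (block centre -10 to 10 mm along the strip from its middle, within 12 mm of its line, over 1.5 N) (y of block in the frame of book between -0.01 and 0.01 m and x of block in the frame of book between -0.012 and 0.012 m and angle between the x axis of block and the y axis of book, either way round below 0.25 rad and angle between block's own z axis and vertical below 0.2 rad and contact force between block and book above 1.5 N), for 0.05 s.
5. the block, lengthwise on the strip, is pressed on it past the middle (block centre -34 to -14 mm along the strip from its middle, within 12 mm of its line, over 1.5 N) (y of block in the frame of book between -0.034 and -0.014 m and x of block in the frame of book between -0.012 and 0.012 m and angle between the x axis of block and the y axis of book, either way round below 0.25 rad and angle between block's own z axis and vertical below 0.2 rad and contact force between block and book above 1.5 N), for 0.05 s.
6. the block, lengthwise on the strip, is pressed on it past the middle (block centre -58 to -38 mm along the strip from its middle, within 12 mm of its line, over 1.5 N) (y of block in the frame of book between -0.058 and -0.038 m and x of block in the frame of book between -0.012 and 0.012 m and angle between the x axis of block and the y axis of book, either way round below 0.25 rad and angle between block's own z axis and vertical below 0.2 rad and contact force between block and book above 1.5 N), for 0.05 s.
7. the block, lengthwise on the strip, is pressed on it at the plain end (block centre -110 to -70 mm along the strip from its middle, within 12 mm of its line, over 1.5 N) (y of block in the frame of book between -0.11 and -0.07 m and x of block in the frame of book between -0.012 and 0.012 m and angle between the x axis of block and the y axis of book, either way round below 0.25 rad and angle between block's own z axis and vertical below 0.2 rad and contact force between block and book above 1.5 N), for 0.05 s.
8. the rubbing block stands released on its cork rest (horizontal distance between block and rest below 0.025 m and height (world z) of block below 0.01 m and angle between block's own z axis and vertical below 0.1 rad and linear speed of block below 0.03 m/s and contact force between the fingers and block below 0.2 N), for 0.2 s.
9. all weights present stand released on the strip (x of weight0 in the frame of book between -0.015 and 0.015 m and y of weight0 in the frame of book between -0.109 and 0.109 m and z of weight0 in the frame of book between 0.023 and 0.033 m and angle between each of weight0, weight1, weight2, weight3's own z axis and vertical below 0.1 rad and linear speed of each of weight0, weight1, weight2, weight3 below 0.03 m/s and contact force between the fingers and weight0 below 0.2 N and x of weight1 in the frame of book between -0.015 and 0.015 m and y of weight1 in the frame of book between -0.109 and 0.109 m and z of weight1 in the frame of book between 0.023 and 0.033 m and contact force between the fingers and weight1 below 0.2 N and x of weight2 in the frame of book between -0.015 and 0.015 m and y of weight2 in the frame of book between -0.109 and 0.109 m and z of weight2 in the frame of book between 0.023 and 0.033 m and contact force between the fingers and weight2 below 0.2 N and x of weight3 in the frame of book between -0.015 and 0.015 m and y of weight3 in the frame of book between -0.109 and 0.109 m and z of weight3 in the frame of book between 0.023 and 0.033 m and contact force between the fingers and weight3 below 0.2 N), for 0.2 s.
10. the dial's pointer stands at the red marker, dial released (horizontal distance between pointer_tip and mark_tip below 0.004 m and contact force between the fingers and timer below 0.2 N), for 0.2 s.
At the end, for the whole second after the job is handed in: Block upright on the rest, within 25 mm of its centre; each weight present upright on the cover, centre within 15 mm of the strip's middle line and 109 mm of its middle along it; pointer tip within 4 mm of the marker point; all released and at rest (all of step 8 and all of step 9 and all of step 10); the robot touches nothing.
It fails at once if the block is pressed on the book with more than 18 N (contact force between block and book above 18 N).
It fails at once if the bowl big is moved more than 30 mm (distance of bowl_big from where it was at the start of the episode above 0.03 m).
It fails at once if the bowl small is moved more than 30 mm (distance of bowl_small from where it was at the start of the episode above 0.03 m).
Of weight0, weight1, weight2, weight3 only 3 to 4 are there at a start; the rules pass over those that are not, and their reading is None.
At some moment in a run one of weight0, weight1, weight2, weight3 may be knocked a few centimetres aside while the robot is not near it.
It also fails if it takes over 210 s, if anything falls off the work surface, if the arm or the gripper's body presses on something with over 40 N, if the wrist force passes 120 N, or if a joint passes its speed limit or range.

ROBOT

A 6-joint arm with a two-finger parallel gripper is mounted at the origin on the work surface. World frame = base frame: x ahead of the robot, y to its left, z up, the work surface at z = 0. Lengths are in m, angles in rad, forces in N, time in s.
With the tool pointing down it reaches from about 0.35 to 0.975 m from the base axis. Payload 4.9 kg.
Tool frame: the origin (TCP) lies between the finger pads; the fingertips stand 22 mm ahead of it and the grasp point (between the pads) lies 3 mm ahead of it; z points along the fingers, y is the line along which they close (so a half turn about z gives the same grasp; the last joint's range is limited). The gripper opens to 85 mm and grips with 20 to 120 N. Pads are 22 mm wide; open, the fingers measure 114 mm over their backs; the gripper's body (76 mm by 85 mm) begins 54 mm behind the grasp point. The pads swing forward as they close: fully open they stand 13 mm farther back than shut.
Start: joints at [-1.289, 0.053, 1.613, -0, 1.476, -0.119], TCP at [0.244, -0.575, 0.253] pointing down, gripper open.
Joint ranges: [-3.01, 3.01], [-1.01, 2.22], [0.06, 2.58], [-1.02, 4.17], [0.09, 2.62], [-3.14, 3.14]. Speed limits (rad/s): [2.57, 2.57, 3.14, 3.14, 3.14, 3.14].

INTERFACE

Orientations are given as a unit quaternion [w, x, y, z].
In Python, from plant import state, grab_frame, get_calibration, job_done, recognise, regions_of gives the robot as it stands.
- The arm moves only by the tool apply_moves, never from a script. Its argument "targets" is a list of rows, each an object with "translation": the shift along the tool's x, y, z normalised to -1 to 1, where 1 is 100 mm, a list of three; "twist": the turn about the tool's z normalised to -1 to 1, where 1 is 0.1 rad; "hand": the opening, from 0 (shut) to 1 (fully open). A call has 1 to 8 rows; each row shifts and turns the commanded pose from where the row before left it, along the tool's axes as they then stand; what a row does not reach is not made up. A row lasts 1/10 s, in which the tool goes at most 50 mm and 8.59 degrees, less where a joint would pass 70% of its speed; a pose out of reach is approached as far as the arm can. A call with a number of a shift or a turn outside -1 to 1 is refused whole. A call with a gripper value outside its range is refused whole. The fingers move at their own pace and stop on an object; the grip force is fixed at half the most. Time passes only in rows, so rows that do not move let the fingers close. It gives the time, the measured TCP pose, the force, the opening and the grip force at its end, in the units of the state.
- state(): the state, without advancing time (a new reading comes with each control period).
- grab_frame(name): name is "scene" or "top" or "wrist"; returns the picture (400x640x3 uint8, red, green, blue); there is no depth.
- get_calibration(name): a dict with "camera_matrix" (3x3 intrinsics, pixels), "pose" (4x4, takes a point from camera to world coordinates). Camera axes: x right, y up, looking along -z (the intrinsics and any distortion apply to the point x, -y, -z); pixel columns grow to the right and rows downward; lengths in m; the calibration is good to about 2 mm. A picture is of the moment at which its call begins: read the wrist's pose just before it. get_calibration takes no time and is no camera call; for the wrist camera it gives the pose at the moment of the call.
- job_done(): hands the job in; it is judged then, once.
Trained networks look in the newest picture that a camera, given by its name, has taken for a name from the list of things; names that differ only in an ending like _2 or _b are one class to them, and where a whole thing is asked for, a point or a joint stands for the part that bears it (a point fixed in the world has none). Each returns a list of dicts, best first, with "score" (0 to 1); they miss things now and then, are a little off and sometimes report something else, mostly with a low value. They report only what shows in the picture. A call takes as long as a camera call. They do not tell look-alikes from the thing itself.
- recognise(camera, query): "point" ([x, y, z] in m, in world coordinates, good to about 4 mm: the middle of the surface that is visible of it).
- regions_of(camera, query): "pixels" (400x640 bool, what is visible of it).
The state is a dict: "time": time; "joint_pos": joint angles; "joint_vel": joint speeds; "joint_efforts": joint torques, N m; "tool_pos": TCP position; "tool_rot": TCP orientation; "contact_force": force on the tool from outside, world axes, zero at the start; "ft_torque": the same for the moment, N m; "gripper_width": opening from 0.0 (shut) to 1.0 (fully open); "grasp_force": force on a finger pad.
Only numpy, scipy, OpenCV 4.12 (cv2) and the standard library are available. Lean on these libraries where they do the work, as an engineer would, in place of code of your own. Each camera call takes 0.05 s, during which the arm holds its last target. There are 200 camera calls.

## Working session

There is one attempt and no reset: what is moved stays moved. The work goes in short steps, Python scripts to look and compute and a tool call to move; the robot and the scene stay as the last step left them, time stands still between calls to the robot, and variables do not carry over. Pictures are saved under pics/ and viewed, at most 18 in all, crops included, and the job is handed in when it is done.

Besides the shell and the picture viewer there is one more tool, called in YAML: its name, and indented under it one key for each argument. apply_moves: Moves the arm, as the interface text tells. Its arguments: {"type":"object","properties":{"targets":{"type":"array"}},"required":["targets"]}

```bash
mkdir -p pics; ls; python3 - <<'E'
from plant import *
import cv2,json
s=state();print({k:(v if not hasattr(v,'tolist') else v.tolist()) for k,v in s.items()})
for c in ["scene","top"]:
    f=grab_frame(c);cv2.imwrite(f"pics/{c}0.png",f[:,:,::-1])
    k=get_calibration(c);print(c,k)
    for q in ["book","block","rest","weight0","timer","strip_red","strip_plain","strip_mid","dial_grip","pointer_tip","mark_tip","bowl_big","bowl_small"]:
        try: print(q,[(r['score'].__round__(2),[round(float(x),3) for x in r['point']]) for r in recognise(c,q)])
        except Exception as e: print(q,e)
E
```

```text
pics
{'time': 0.0, 'joint_pos': [-1.2889965718994998, 0.05335409594300298, 1.6142871858316985, 5.058953190434513e-06, 1.4759790091328995, -0.11898080222744409], 'joint_vel': [-0.0004678884957962473, -0.000444993254821519, -0.0009264356158754392, -0.0012045314151830665, 0.00013368265648985305, -0.00012606187046917142], 'joint_efforts': [-0.0008873317892721388, -39.36850547790527, -37.017842531204224, -0.0003339640261401655, 0.006959667516639456, 1.391200669331738e-05], 'tool_pos': [0.24368877353731483, -0.5749163707068555, 0.25206874508378174], 'tool_rot': [-0.0010106655500112696, 0.9799885113656015, 0.19905147514442512, -7.993376435648667e-05], 'contact_force': [0.2520433628816926, -0.2544905577121227, -0.5263587842616547], 'ft_torque': [0.021738344721507843, 0.002836489809874069, -0.05475656701245846], 'grasp_force': 0.0, 'gripper_width': 1.0003679845801428}
scene {'camera_matrix': array([[429.55412969,   0.        , 309.87066997],
       [  0.        , 429.55412969, 195.64891448],
       [  0.        ,   0.        ,   1.        ]]), 'pose': array([[-0.79654475, -0.40115205,  0.4523
[... 1700 characters left out ...]
]), (0.57, [0.481, 0.341, 0.058])]
weight0 [(0.74, [0.52, -0.402, 0.031]), (0.72, [0.618, 0.005, 0.063]), (0.71, [0.436, -0.225, 0.033]), (0.58, [0.406, -0.351, 0.029]), (0.32, [0.63, 0.007, 0.066]), (0.25, [0.482, 0.341, 0.057])]
timer [(0.67, [0.478, 0.337, 0.044])]
strip_red [(0.7, [0.625, 0.005, 0.067])]
strip_plain [(0.9, [0.629, 0.008, 0.063]), (0.37, [0.438, 0.011, 0.065])]
strip_mid [(0.95, [0.625, 0.006, 0.065])]
dial_grip [(0.92, [0.483, 0.341, 0.06]), (0.22, [0.482, 0.337, 0.046])]
pointer_tip []
mark_tip [(0.19, [0.519, -0.401, 0.03]), (0.17, [0.429, -0.001, 0.004])]
bowl_big [(0.78, [0.712, 0.296, 0.021])]
bowl_small [(0.64, [0.713, -0.33, 0.019]), (0.21, [0.622, 0.008, 0.064])]
```

View pics/top0.png

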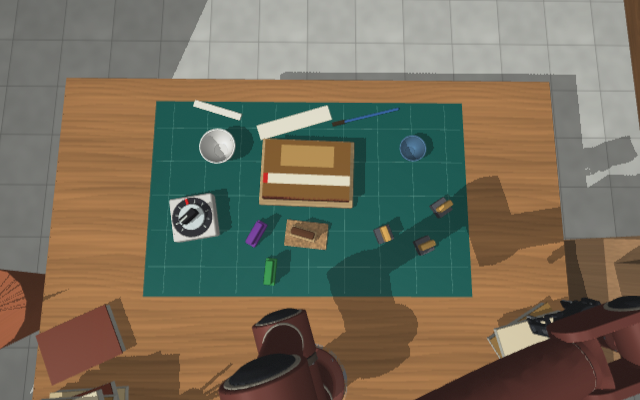

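View pics/scene0.png

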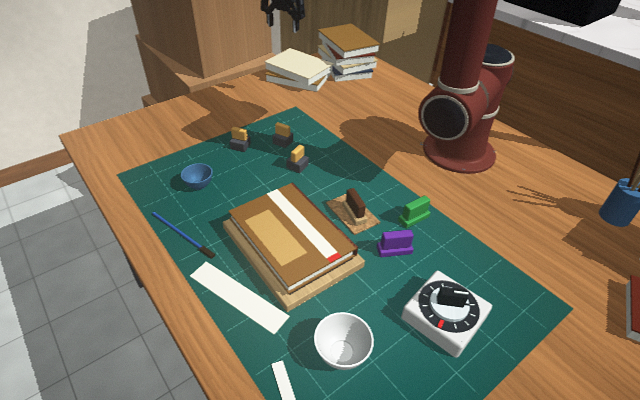

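```bash
cat > h.py <<'E'
from plant import *
import numpy as np, cv2, sys, json
def yaw(q):
    w,x,y,z=q; R00=1-2*(y*y+z*z); R10=2*(x*y+w*z); return np.arctan2(R10,R00)
def wrap(a,p=2*np.pi): return (a+p/2)%p-p/2
def plan(x,y,z,psi=None,hand=1,step=48,start=None):
    """rows (1/100 of unit rounding) from present pose to world TCP x,y,z,yaw"""
    s=state(); p=np.array(s['tool_pos']); a=yaw(s['tool_rot'])
    if start: p=np.array(start[:3]); a=start[3]
    if psi is None: psi=a
    d=wrap(psi-a); D=np.array([x,y,z])-p
    n=max(int(np.ceil(np.linalg.norm(D)*1000/step)),int(np.ceil(abs(d)/.1)),1)
    out=[]
    for i in range(n):
        t=np.array([x,y,z])-p; v=t/(n-i); c,s_=np.cos(a),np.sin(a)
        r=np.round([10*(c*v[0]+s_*v[1]),10*(s_*v[0]-c*v[1]),-10*v[2]],3)
        w=round(-wrap(psi-a)/(n-i)*10,3)
        p=p+np.array([c*r[0]+s_*r[1],s_*r[0]-c*r[1],-r[2]])/10; a-=w/10
        out.append({"translation":[float(k) for k in r],"twist":float(w),"hand":hand})
    print(n,'rows'); print(json.dumps(out)); return out
def st():
    s=state(); print('t',round(s['time'],2),'p',np.round(s['tool_pos'],4),'yaw',round(yaw(s['tool_rot']),4),'F',np.round(s['contact_force'],2),'w',round(s['gripper_width'],3),'g',s['grasp_force'])
def proj(c,P,k=None):
    k=k or get_calibration(c); M=np.array(k['pose']); q=M[:3,:3].T@(np.array(P,float)-M[:3,3]); K=np.array(k['camera_matrix']); u=K@np.array([q[0],-q[1],-q[2]]); return u[:2]/u[2]
def ray(c,uv,z,k=None):
    k=k or get_calibration(c); M=np.array(k['pose']); K=np.array(k['camera_matrix'])
    d=np.linalg.inv(K)@np.array([uv[0],uv[1],1.]); d=M[:3,:3]@np.array([d[0],-d[1],-d[2]]); o=M[:3,3]
    return o+d*(z-o[2])/d[2]
def shot(c,name):
    k=get_calibration(c); f=grab_frame(c); cv2.imwrite(f'pics/{name}.png',f[:,:,::-1]); np.save(f'pics/{name}.npy',np.array([k['pose']])); return f,k
def regs(c,q): return regions_of(c,q)
E
python3 - <<'E'
from h import *
k=get_calibration('wrist');print(k)
print(proj('top',[0,0,0]),proj('scene',[0,0,0]))
s=state();p=s['tool_pos'];print(proj('top',p),proj('scene',p),proj('wrist',p))
plan(.42,-.30,.42,0.0)
E
```

```text
{'camera_matrix': array([[336.39027483,   0.        , 320.51813782],
       [  0.        , 336.39027483, 203.31736436],
       [  0.        ,   0.        ,   1.        ]]), 'pose': array([[ 3.90446711e-01,  8.77784253e-01,  2.77571920e-01,
         3.16302754e-01],
       [-9.20625184e-01,  3.72015786e-01,  1.18547567e-01,
        -5.45894991e-01],
       [ 7.98050971e-04, -3.01826208e-01,  9.53362630e-01,
         3.73399386e-01],
       [ 0.00000000e+00,  0.00000000e+00,  0.00000000e+00,
         1.00000000e+00]])}
[307.50840011 383.84121759] [458.27142458 151.20282534]
[547.46152545 312.02770611] [282.58513506  25.27139734] [317.63532515 296.80926543]
8 rows
[{"translation": [0.337, -0.231, -0.208], "twist": 0.501, "hand": 1}, {"translation": [0.325, -0.248, -0.208], "twist": 0.501, "hand": 1}, {"translation": [0.312, -0.264, -0.208], "twist": 0.501, "hand": 1}, {"translation": [0.299, -0.279, -0.209], "twist": 0.501, "hand": 1}, {"translation": [0.284, -0.294, -0.208], "twist": 0.501, "hand": 1}, {"translation": [0.269, -0.307, -0.209], "twist": 0.501, "hand": 1}, {"translation": [0.254, -0.32, -0.208], "twist": 0.501, "hand": 1}, {"translation": [0.238, -0.333, -0.209], "twist": 0.5, "hand": 1}]
```

apply_moves:
  targets:
    - {"translation":[0.337,-0.231,-0.208],"twist":0.5,"hand":1}
    - {"translation":[0.325,-0.248,-0.208],"twist":0.5,"hand":1}
    - {"translation":[0.312,-0.264,-0.208],"twist":0.5,"hand":1}
    - {"translation":[0.299,-0.279,-0.208],"twist":0.5,"hand":1}
    - {"translation":[0.284,-0.294,-0.208],"twist":0.5,"hand":1}
    - {"translation":[0.269,-0.307,-0.208],"twist":0.5,"hand":1}
    - {"translation":[0.254,-0.32,-0.208],"twist":0.5,"hand":1}
    - {"translation":[0.238,-0.333,-0.208],"twist":0.5,"hand":1}

```text
time: 2.2
tool_pos: [0.4205, -0.2983, 0.4208]
tool_rot: [0.0, 1.0, -0.001, 0.0]
contact_force: [0.2, -0.5, 0.2]
gripper_width: 0.998
grasp_force: 0.0
```

```bash
python3 - <<'E'
from h import *
st()
shot('wrist','w1')
for q in ["weight0","book","strip_mid","block","rest","bowl_small"]:
    print(q,[(round(r['score'],2),np.round(r['point'],3).tolist()) for r in recognise('wrist',q)])
plan(.46,0.1,.42,0.0)
E
```

```text
t 2.2 p [ 0.4205 -0.2983  0.4208] yaw -0.0015 F [ 0.24 -0.53  0.2 ] w 0.998 g 0.0
weight0 [(0.74, [0.414, -0.351, 0.031])]
book [(0.97, [0.575, -0.012, 0.065])]
strip_mid [(0.56, [0.577, -0.013, 0.064])]
block [(0.94, [0.333, 0.108, 0.041]), (0.68, [0.445, 0.149, 0.033]), (0.59, [0.446, 0.011, 0.052])]
rest [(0.89, [0.442, -0.017, 0.004])]
bowl_small []
9 rows
[{"translation": [0.045, -0.445, -0.002], "twist": -0.001, "hand": 1}, {"translation": [0.045, -0.445, -0.002], "twist": -0.001, "hand": 1}, {"translation": [0.045, -0.445, -0.002], "twist": -0.001, "hand": 1}, {"translation": [0.045, -0.445, -0.002], "twist": -0.0, "hand": 1}, {"translation": [0.045, -0.445, -0.002], "twist": -0.001, "hand": 1}, {"translation": [0.045, -0.445, -0.002], "twist": -0.0, "hand": 1}, {"translation": [0.046, -0.446, -0.002], "twist": -0.001, "hand": 1}, {"translation": [0.045, -0.445, -0.002], "twist": -0.0, "hand": 1}, {"translation": [0.046, -0.446, -0.002], "twist": -0.001, "hand": 1}]
```

View pics/w1.png

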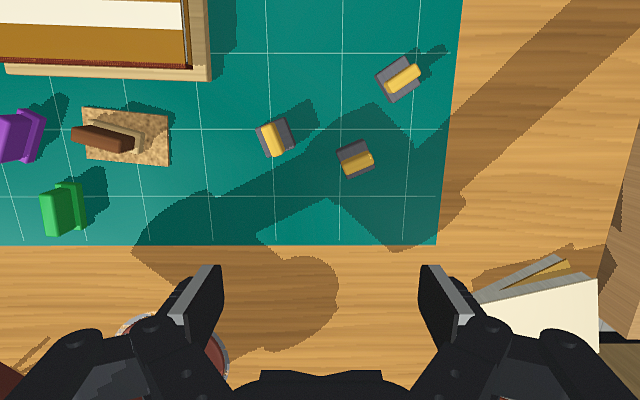

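apply_moves:
  targets:
    - {"translation":[0.12,-0.44,0],"twist":0,"hand":1}
    - {"translation":[0.12,-0.44,0],"twist":0,"hand":1}
    - {"translation":[0.12,-0.44,0],"twist":0,"hand":1}
    - {"translation":[0.12,-0.44,0],"twist":0,"hand":1}
    - {"translation":[0.12,-0.44,0],"twist":0,"hand":1}
    - {"translation":[0.12,-0.44,0],"twist":0,"hand":1}
    - {"translation":[0.12,-0.44,0],"twist":0,"hand":1}
    - {"translation":[0.1,-0.44,0],"twist":0,"hand":1}

```text
time: 3.35
tool_pos: [0.5139, 0.0526, 0.4184]
tool_rot: [0.0, 1.0, -0.001, -0.001]
contact_force: [0.8, 0.1, 0.5]
gripper_width: 0.997
grasp_force: 0.0
```

```bash
python3 - <<'E'
from h import *
st()
shot('wrist','w2')
for q in ["book","strip_mid","block","rest","timer","dial_grip","bowl_big"]:
    print(q,[(round(r['score'],2),np.round(r['point'],3).tolist()) for r in recognise('wrist',q)])
E
```

```text
t 3.35 p [0.5139 0.0526 0.4184] yaw -0.0013 F [0.77 0.11 0.53] w 0.997 g 0.0
book [(0.88, [0.626, 0.004, 0.068])]
strip_mid [(0.68, [0.632, 0.008, 0.062])]
block [(0.96, [0.449, 0.024, 0.065]), (0.78, [0.342, 0.112, 0.06]), (0.69, [0.412, -0.342, 0.032]), (0.57, [0.45, 0.157, 0.06])]
rest [(0.65, [0.45, -0.005, 0.004]), (0.55, [0.45, 0.022, 0.062])]
timer [(0.82, [0.493, 0.33, 0.047])]
dial_grip [(0.63, [0.492, 0.341, 0.054])]
bowl_big [(0.78, [0.692, 0.295, 0.018])]
```

View pics/w2.png

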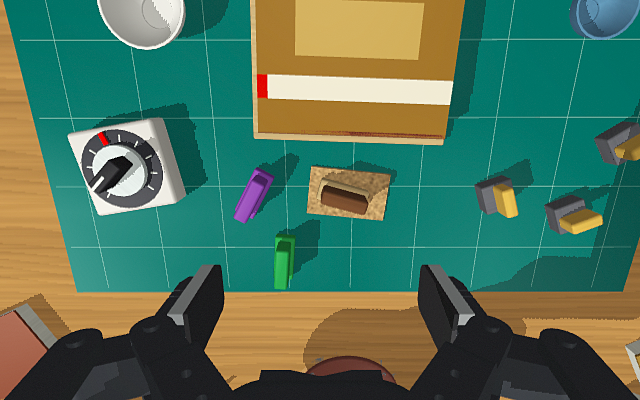

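```bash
cat >> h.py <<'E'
def load(c,name):
    f=cv2.imread(f'pics/{name}.png')[:,:,::-1]; k=get_calibration(c); k=dict(k); k['pose']=np.load(f'pics/{name}.npy')[0] if c=='wrist' else k['pose']; return f,k
def mask(f,lo,hi,box):
    h=cv2.cvtColor(np.ascontiguousarray(f),cv2.COLOR_RGB2HSV); m=cv2.inRange(h,np.array(lo),np.array(hi)); o=np.zeros_like(m); x0,y0,x1,y1=box; o[y0:y1,x0:x1]=m[y0:y1,x0:x1]
    n,l,s,_=cv2.connectedComponentsWithStats(o); 
    return (l==1+np.argmax(s[1:,4])).astype(np.uint8) if n>1 else o
def rect(c,m,z,k):
    """min-area rectangle of a mask's pixels laid on the plane z: centre, size, long-axis angle"""
    ys,xs=np.nonzero(m); P=np.array([ray(c,(x+.0,y+.0),z,k)[:2] for x,y in zip(xs,ys)])*1000
    (cx,cy),(w,h),a=cv2.minAreaRect(P.astype(np.float32)); 
    if w<h: w,h,a=h,w,a+90
    return np.round([cx/1000,cy/1000],4),np.round([w,h],1),round(float(wrap(np.radians(a),np.pi)),4),len(xs)
E
python3 - <<'E'
from h import *
for c,n,b in [('wrist','w2',(250,65,460,112)),('top','top0',(255,165,360,195)),('scene','scene0',(260,185,350,265))]:
    f,k=load(c,n)
    cream=mask(f,(15,0,190),(40,70,255),b); red=mask(f,(0,170,120),(8,255,255),b)|mask(f,(172,170,120),(180,255,255),b)
    print(c,'cream',rect(c,cream,.068,k),'red',rect(c,red,.068,k))
f,k=load('wrist','w2')
print(f[90,350],f[200,345],f[184,340],f[205,315],f[225,330],f[195,500],f[90,262],f[137,106])
E
python3 - <<'E'
import cv2
a=cv2.imread('pics/w2.png')
b=cv2.resize(a[155:230,290:410],None,fx=5,fy=5,interpolation=cv2.INTER_NEAREST)
c=cv2.resize(a[110:220,60:190],None,fx=4,fy=4,interpolation=cv2.INTER_NEAREST)
import numpy as np
o=np.zeros((600,800,3),np.uint8);b=cv2.resize(b,(400,250));o[:250,:400]=b;c=cv2.resize(c,(390,330));o[260:590,:390]=c
d=cv2.imread('pics/w1.png')[50:190,250:430];o[0:300,405:790]=cv2.resize(d,(385,300))
cv2.imwrite('pics/crop1.png',o)
E
```

```text
wrist cream (array([ 6.014e-01, -4.000e-04]), array([243.1,  30.1]), 1.5358, 4348) red (array([0.6061, 0.1289]), array([29.2, 13.3]), -0.0492, 243)
top cream (array([ 5.998e-01, -2.000e-04]), array([243.5,  29.8]), 1.5344, 802) red (array([0.604 , 0.1298]), array([27.4, 11.9]), 0.0046, 41)
scene cream (array([0.6007, 0.0022]), array([244.2,  30.5]), 1.5356, 1019) red (array([0.6057, 0.1331]), array([29.4, 13. ]), -0.0286, 70)
[242 236 213] [120  78  46] [124 104  69] [206 169 109] [ 16 123 111] [181 144  61] [225   1   0] [40 40 45]
```

View pics/crop1.png

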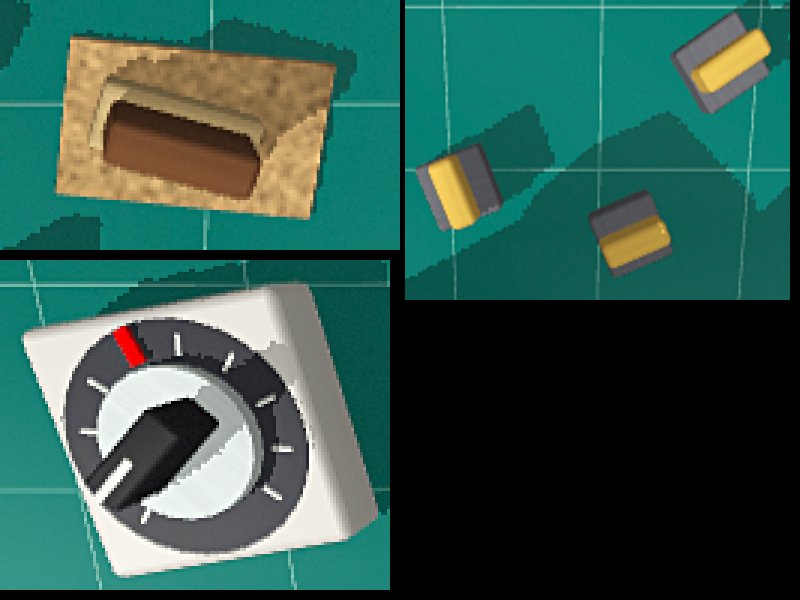

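```bash
python3 - <<'E'
from h import *
f,k=load('wrist','w2')
m=mask(f,(0,100,85),(16,255,160),(305,175,385,222)); print('ridge top',rect('wrist',m,.066,k))
m=mask(f,(10,40,130),(22,180,255),(300,160,395,225)); 
hsv=cv2.cvtColor(np.ascontiguousarray(f[160:225,300:395]),cv2.COLOR_RGB2HSV)
g=np.zeros(f.shape[:2],np.uint8); g[160:225,300:395]=((hsv[...,0]<28)).astype(np.uint8); print('rest',rect('wrist',g,.006,k))
for c,n,b in [('wrist','w1',(250,50,430,190))]:
    f,k=load(c,n); h=cv2.cvtColor(np.ascontiguousarray(f),cv2.COLOR_RGB2HSV)
    o=np.zeros(f.shape[:2],np.uint8); x0,y0,x1,y1=b; o[y0:y1,x0:x1]=cv2.inRange(h,np.array((15,110,90)),np.array((32,255,255)))[y0:y1,x0:x1]
    n,l,s,_=cv2.connectedComponentsWithStats(o)
    for i in range(1,n):
        if s[i,4]>60: print('brass',s[i],rect(c,(l==i).astype(np.uint8),.064,k))
st()
E
```

```text
ridge top (array([0.4423, 0.017 ]), array([68.7, 20. ]), 1.2906, 592)
rest (array([0.4403, 0.0073]), array([129.4,  80.5]), 1.4638, 3702)
brass [384  64  37  29 545] (array([ 0.5229, -0.4079]), array([49.4, 19.4]), -0.9733, 545)
brass [261 123  24  34 491] (array([ 0.4424, -0.2327]), array([45.9, 21.4]), 0.3581, 491)
brass [341 151  33  24 474] (array([ 0.4103, -0.3517]), array([45.1, 22.6]), -1.1558, 474)
t 3.75 p [0.5137 0.0505 0.4194] yaw -0.002 F [ 0.58 -0.33 -0.2 ] w 1.001 g 0.0
```

```bash
python3 - <<'E'
from h import *
plan(.4423,.017,.16,1.29)
E
```

```text
13 rows
[{"translation": [-0.055, 0.026, 0.2], "twist": -0.994, "hand": 1}, {"translation": [-0.057, 0.02, 0.2], "twist": -0.994, "hand": 1}, {"translation": [-0.059, 0.015, 0.199], "twist": -0.994, "hand": 1}, {"translation": [-0.06, 0.009, 0.2], "twist": -0.994, "hand": 1}, {"translation": [-0.061, 0.003, 0.199], "twist": -0.994, "hand": 1}, {"translation": [-0.06, -0.004, 0.2], "twist": -0.994, "hand": 1}, {"translation": [-0.06, -0.009, 0.199], "twist": -0.994, "hand": 1}, {"translation": [-0.059, -0.015, 0.2], "twist": -0.994, "hand": 1}, {"translation": [-0.057, -0.021, 0.199], "twist": -0.994, "hand": 1}, {"translation": [-0.054, -0.027, 0.2], "twist": -0.993, "hand": 1}, {"translation": [-0.051, -0.032, 0.199], "twist": -0.994, "hand": 1}, {"translation": [-0.048, -0.037, 0.2], "twist": -0.993, "hand": 1}, {"translation": [-0.044, -0.041, 0.199], "twist": -0.994, "hand": 1}]
```

apply_moves:
  targets:
    - {"translation":[-0.055,0.026,0.2],"twist":-0.994,"hand":1}
    - {"translation":[-0.057,0.02,0.2],"twist":-0.994,"hand":1}
    - {"translation":[-0.059,0.015,0.2],"twist":-0.994,"hand":1}
    - {"translation":[-0.06,0.009,0.2],"twist":-0.994,"hand":1}
    - {"translation":[-0.061,0.003,0.2],"twist":-0.994,"hand":1}
    - {"translation":[-0.06,-0.004,0.2],"twist":-0.994,"hand":1}
    - {"translation":[-0.06,-0.009,0.2],"twist":-0.994,"hand":1}
    - {"translation":[-0.059,-0.015,0.2],"twist":-0.994,"hand":1}

```text
time: 4.55
tool_pos: [0.4695, 0.0299, 0.259]
tool_rot: [0.0, 0.922, 0.388, 0.0]
contact_force: [-0.3, -0.6, 0.2]
gripper_width: 0.998
grasp_force: 0.0
```

apply_moves:
  targets:
    - {"translation":[-0.057,-0.021,0.2],"twist":-0.994,"hand":1}
    - {"translation":[-0.054,-0.027,0.2],"twist":-0.994,"hand":1}
    - {"translation":[-0.051,-0.032,0.2],"twist":-0.994,"hand":1}
    - {"translation":[-0.048,-0.037,0.2],"twist":-0.994,"hand":1}
    - {"translation":[-0.044,-0.041,0.2],"twist":-0.994,"hand":1}
    - {"translation":[0,0,0],"twist":0,"hand":1}

```text
time: 5.15
tool_pos: [0.44, 0.0175, 0.1566]
tool_rot: [-0.002, 0.799, 0.601, -0.002]
contact_force: [0.4, 0.1, -0.5]
gripper_width: 0.998
grasp_force: 0.0
```

```bash
python3 - <<'E'
from h import *
st(); f,k=shot('wrist','w3')
m=mask(f,(0,100,85),(16,255,160),(180,100,460,330)); print('ridge top',rect('wrist',m,.066,k))
plan(.4423,.017,.053,1.29)
E
```

```text
t 5.15 p [0.44   0.0175 0.1566] yaw 1.2902 F [ 0.35  0.1  -0.5 ] w 0.998 g 0.0
ridge top (array([0.4414, 0.0185]), array([68.3, 19.4]), 1.2888, 2749)
3 rows
[{"translation": [-0.001, 0.003, 0.352], "twist": -0.004, "hand": 1}, {"translation": [-0.001, 0.004, 0.352], "twist": -0.004, "hand": 1}, {"translation": [-0.001, 0.003, 0.351], "twist": -0.004, "hand": 1}]
```

View pics/w3.png

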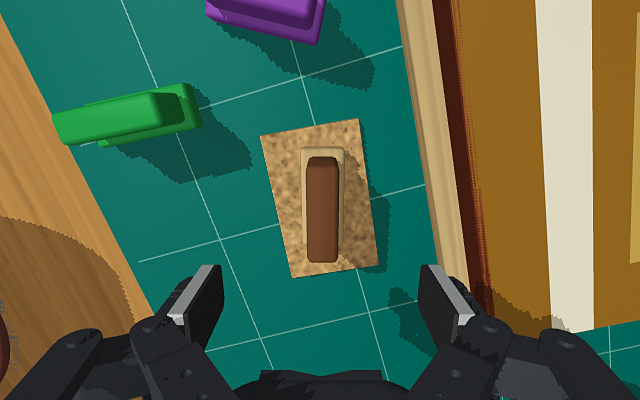

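apply_moves:
  targets:
    - {"translation":[0.01,0.01,0.35],"twist":0,"hand":1}
    - {"translation":[0,0,0.35],"twist":0,"hand":1}
    - {"translation":[0,0,0.25],"twist":0,"hand":1}
    - {"translation":[0,0,0.09],"twist":0,"hand":1}
    - {"translation":[0,0,0],"twist":0,"hand":1}
    - {"translation":[0,0,0],"twist":0,"hand":0}
    - {"translation":[0,0,0],"twist":0,"hand":0}
    - {"translation":[0,0,0],"twist":0,"hand":0}

```text
time: 6.0
tool_pos: [0.4449, 0.019, 0.0573]
tool_rot: [0.001, 0.798, 0.602, 0.001]
contact_force: [-0.3, -0.2, -0.2]
gripper_width: 0.514
grasp_force: 0.0
```

apply_moves:
  targets:
    - {"translation":[0,0,0],"twist":0,"hand":0}
    - {"translation":[0,0,0],"twist":0,"hand":0}
    - {"translation":[0,0,0],"twist":0,"hand":0}
    - {"translation":[0,0,0],"twist":0,"hand":0}

```text
time: 6.4
tool_pos: [0.4445, 0.0191, 0.0566]
tool_rot: [0.001, 0.798, 0.602, 0.001]
contact_force: [0.1, -0.2, 6.5]
gripper_width: 0.252
grasp_force: 60.1
```

```bash
python3 - <<'E'
from h import *
st()
# hover pose at red end: block centre y=+.09 in book
mid=np.array([.6016,.0065]); v=np.array([np.cos(1.5352),np.sin(1.5352)])
print(mid+.09*v, mid-.09*v)
e=mid+.09*v
a=plan(.4414,.0185,.16,1.29,0)
plan(e[0],e[1],.16,1.5352,0,start=(.4414,.0185,.16,1.29))
E
```

```text
t 6.4 p [0.4445 0.0191 0.0566] yaw 1.293 F [ 0.06 -0.23  6.49] w 0.252 g 60.05734741687775
[0.60480299 0.09644299] [ 0.59839701 -0.08344299]
3 rows
[{"translation": [-0.005, -0.009, -0.345], "twist": 0.01, "hand": 0}, {"translation": [-0.005, -0.01, -0.345], "twist": 0.01, "hand": 0}, {"translation": [-0.004, -0.009, -0.344], "twist": 0.01, "hand": 0}]
4 rows
[{"translation": [0.3, 0.339, -0.0], "twist": -0.613, "hand": 0}, {"translation": [0.279, 0.356, -0.0], "twist": -0.613, "hand": 0}, {"translation": [0.257, 0.373, -0.0], "twist": -0.613, "hand": 0}, {"translation": [0.234, 0.387, -0.0], "twist": -0.613, "hand": 0}]
```

apply_moves:
  targets:
    - {"translation":[0,0,-0.2],"twist":0,"hand":0}
    - {"translation":[0,0,-0.3],"twist":0,"hand":0}
    - {"translation":[0,0,-0.4],"twist":0,"hand":0}
    - {"translation":[0,0,-0.15],"twist":0,"hand":0}
    - {"translation":[0,0,0],"twist":0,"hand":0}
    - {"translation":[0,0,0],"twist":0,"hand":0}

```text
time: 7.0
tool_pos: [0.443, 0.0192, 0.1594]
tool_rot: [-0.001, 0.798, 0.602, -0.001]
contact_force: [0.2, 0.5, -0.9]
gripper_width: 0.249
grasp_force: 59.3
```

```bash
python3 - <<'E'
from h import *
st()
plan(.6048,.0964,.16,1.5352,0)
E
```

```text
t 7.0 p [0.443  0.0192 0.1594] yaw 1.293 F [ 0.18  0.52 -0.87] w 0.249 g 59.34273898601532
4 rows
[{"translation": [0.296, 0.336, -0.001], "twist": -0.605, "hand": 0}, {"translation": [0.276, 0.354, -0.002], "twist": -0.606, "hand": 0}, {"translation": [0.254, 0.369, -0.001], "twist": -0.605, "hand": 0}, {"translation": [0.231, 0.384, -0.002], "twist": -0.606, "hand": 0}]
```

apply_moves:
  targets:
    - {"translation":[0.296,0.336,0],"twist":-0.605,"hand":0}
    - {"translation":[0.276,0.354,0],"twist":-0.605,"hand":0}
    - {"translation":[0.254,0.369,0],"twist":-0.605,"hand":0}
    - {"translation":[0.231,0.384,0],"twist":-0.605,"hand":0}
    - {"translation":[0,0,0.15],"twist":0,"hand":0}
    - {"translation":[0,0,0.1],"twist":0,"hand":0}
    - {"translation":[0,0,0],"twist":0,"hand":0}

```text
time: 7.7
tool_pos: [0.6019, 0.0959, 0.1307]
tool_rot: [-0.003, 0.72, 0.694, -0.003]
contact_force: [-1.1, 0.1, -1.3]
gripper_width: 0.25
grasp_force: 59.5
```

```bash
python3 - <<'E'
from h import *
for i in range(4): st(); shot('wrist','w4') if i<2 else grab_frame('scene')
shot('scene','s4')
E
```

```text
t 7.7 p [0.6019 0.0959 0.1307] yaw 1.5345 F [-1.13  0.1  -1.31] w 0.25 g 59.47958707809448
t 7.75 p [0.6027 0.0958 0.1326] yaw 1.5343 F [ 0.37  0.2  -0.28] w 0.25 g 59.4794225692749
t 7.8 p [0.6037 0.0958 0.1342] yaw 1.5343 F [ 0.77 -0.25 -1.14] w 0.249 g 59.47923481464386
t 7.85 p [0.6044 0.0958 0.1354] yaw 1.5342 F [-0.56 -0.56 -0.96] w 0.252 g 59.479193687438965
```

View pics/w4.png

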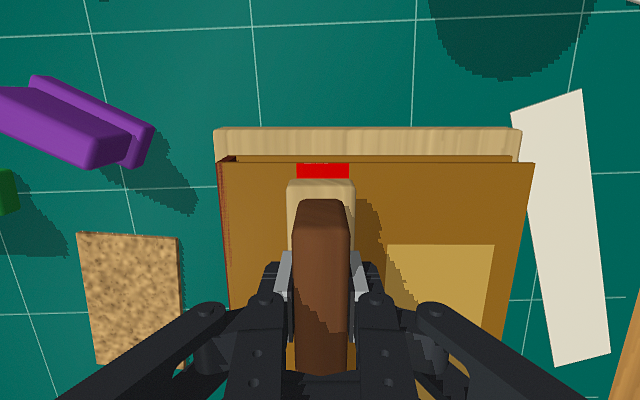

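apply_moves:
  targets:
    - {"translation":[0,0,0.03],"twist":0,"hand":0}
    - {"translation":[0,0,0.03],"twist":0,"hand":0}
    - {"translation":[0,0,0.03],"twist":0,"hand":0}
    - {"translation":[0,0,0.03],"twist":0,"hand":0}
    - {"translation":[0,0,0.03],"twist":0,"hand":0}
    - {"translation":[0,0,0],"twist":0,"hand":0}
    - {"translation":[0,0,0],"twist":0,"hand":0}
    - {"translation":[0,0,0],"twist":0,"hand":0}

```text
time: 8.75
tool_pos: [0.6056, 0.0964, 0.1209]
tool_rot: [0.0, 0.72, 0.694, 0.0]
contact_force: [0.1, 1.2, -0.7]
gripper_width: 0.249
grasp_force: 59.5
```

apply_moves:
  targets:
    - {"translation":[0,0,0.02],"twist":0,"hand":0}
    - {"translation":[0,0,0],"twist":0,"hand":0}
    - {"translation":[0,0,0],"twist":0,"hand":0}

```text
time: 9.05
tool_pos: [0.6055, 0.0963, 0.1186]
tool_rot: [-0.0, 0.72, 0.694, -0.0]
contact_force: [-0.4, 0.4, -1.5]
gripper_width: 0.25
grasp_force: 59.5
```

apply_moves:
  targets:
    - {"translation":[0,0,0.02],"twist":0,"hand":0}
    - {"translation":[0,0,0],"twist":0,"hand":0}
    - {"translation":[0,0,0],"twist":0,"hand":0}

```text
time: 9.35
tool_pos: [0.6054, 0.0964, 0.1166]
tool_rot: [-0.0, 0.72, 0.694, -0.0]
contact_force: [-1.0, 0.1, -1.1]
gripper_width: 0.246
grasp_force: 59.5
```

Approaching contact; continue.

apply_moves:
  targets:
    - {"translation":[0,0,0.02],"twist":0,"hand":0}
    - {"translation":[0,0,0],"twist":0,"hand":0}
    - {"translation":[0,0,0],"twist":0,"hand":0}

```text
time: 9.65
tool_pos: [0.6057, 0.0964, 0.1149]
tool_rot: [0.0, 0.72, 0.694, 0.0]
contact_force: [-0.5, -0.3, -0.8]
gripper_width: 0.244
grasp_force: 59.6
```

apply_moves:
  targets:
    - {"translation":[0,0,0.02],"twist":0,"hand":0}
    - {"translation":[0,0,0],"twist":0,"hand":0}
    - {"translation":[0,0,0],"twist":0,"hand":0}

```text
time: 9.95
tool_pos: [0.6058, 0.0964, 0.1132]
tool_rot: [0.0, 0.72, 0.694, 0.0]
contact_force: [-1.4, -1.0, 2.7]
gripper_width: 0.247
grasp_force: 59.9
```

apply_moves:
  targets:
    - {"translation":[0,0,0.02],"twist":0,"hand":0}
    - {"translation":[0,0,0],"twist":0,"hand":0}
    - {"translation":[0,0,0],"twist":0,"hand":0}

```text
time: 10.25
tool_pos: [0.6058, 0.0964, 0.1113]
tool_rot: [0.0, 0.72, 0.694, 0.0]
contact_force: [-1.8, 0.2, 4.6]
gripper_width: 0.246
grasp_force: 60.3
```

apply_moves:
  targets:
    - {"translation":[-0.04,0,0.005],"twist":0,"hand":0}
    - {"translation":[-0.08,0,0],"twist":0,"hand":0}
    - {"translation":[-0.1,0,0],"twist":0,"hand":0}
    - {"translation":[-0.1,0,0],"twist":0,"hand":0}
    - {"translation":[-0.1,0,0],"twist":0,"hand":0}
    - {"translation":[-0.1,0,0],"twist":0,"hand":0}
    - {"translation":[-0.1,0,0],"twist":0,"hand":0}
    - {"translation":[-0.1,0,0],"twist":0,"hand":0}

```text
time: 11.05
tool_pos: [0.6039, 0.0249, 0.1113]
tool_rot: [0.0, 0.72, 0.694, 0.002]
contact_force: [0.2, 3.6, 5.2]
gripper_width: 0.251
grasp_force: 60.3
```

apply_moves:
  targets:
    - {"translation":[-0.1,0,0],"twist":0,"hand":0}
    - {"translation":[-0.1,0,0],"twist":0,"hand":0}
    - {"translation":[-0.1,0,0],"twist":0,"hand":0}
    - {"translation":[-0.1,0,0],"twist":0,"hand":0}

```text
time: 11.45
tool_pos: [0.6025, -0.0151, 0.1113]
tool_rot: [0.0, 0.72, 0.694, 0.002]
contact_force: [0.1, 3.2, 5.2]
gripper_width: 0.249
grasp_force: 60.3
```

apply_moves:
  targets:
    - {"translation":[-0.1,0,0],"twist":0,"hand":0}
    - {"translation":[-0.1,0,0],"twist":0,"hand":0}
    - {"translation":[-0.1,0,0],"twist":0,"hand":0}
    - {"translation":[-0.1,0,0],"twist":0,"hand":0}
    - {"translation":[-0.1,0,0],"twist":0,"hand":0}
    - {"translation":[-0.1,0,0],"twist":0,"hand":0}
    - {"translation":[-0.06,0,0],"twist":0,"hand":0}
    - {"translation":[-0.02,0,0],"twist":0,"hand":0}

```text
time: 12.25
tool_pos: [0.6, -0.0834, 0.1112]
tool_rot: [0.0, 0.72, 0.694, 0.001]
contact_force: [0.9, 3.2, 5.8]
gripper_width: 0.251
grasp_force: 60.3
```

apply_moves:
  targets:
    - {"translation":[0,0,0],"twist":0,"hand":0}
    - {"translation":[0,0,0],"twist":0,"hand":0}
    - {"translation":[0,0,0],"twist":0,"hand":0}

```text
time: 12.55
tool_pos: [0.6, -0.0835, 0.1113]
tool_rot: [0.001, 0.72, 0.694, 0.001]
contact_force: [0.4, 1.0, 4.7]
gripper_width: 0.247
grasp_force: 60.3
```

```bash
python3 - <<'E'
from h import *
st(); f,k=shot('wrist','w5')
p=state()['tool_pos']
print(proj('wrist',[.6048,.1264,.068]))
a=1.464
plan(.4403,.0073,.155,1.464,0,start=(.5985,-.0835,.155,1.5345))
E
```

```text
t 12.55 p [ 0.6    -0.0835  0.1113] yaw 1.5347 F [0.43 0.99 4.69] w 0.247 g 60.30446648597717
[ 308.02794262 -310.97168539]
4 rows
[{"translation": [0.212, -0.403, -0.0], "twist": 0.176, "hand": 0}, {"translation": [0.206, -0.407, -0.0], "twist": 0.176, "hand": 0}, {"translation": [0.198, -0.411, -0.0], "twist": 0.176, "hand": 0}, {"translation": [0.191, -0.414, -0.0], "twist": 0.177, "hand": 0}]
```

View pics/w5.png

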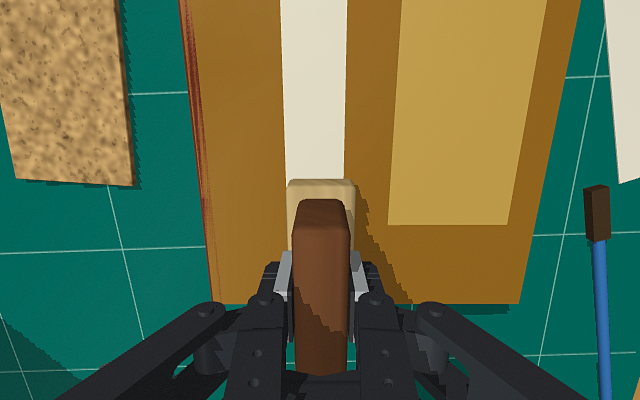

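apply_moves:
  targets:
    - {"translation":[0,0,-0.2],"twist":0,"hand":0}
    - {"translation":[0,0,-0.3],"twist":0,"hand":0}
    - {"translation":[0.21,-0.4,0],"twist":0.176,"hand":0}
    - {"translation":[0.206,-0.407,0],"twist":0.176,"hand":0}
    - {"translation":[0.2,-0.415,0],"twist":0.176,"hand":0}
    - {"translation":[0.195,-0.425,0],"twist":0.176,"hand":0}
    - {"translation":[0,0,0.3],"twist":0,"hand":0}
    - {"translation":[0,0,0.3],"twist":0,"hand":0}

```text
time: 13.4
tool_pos: [0.4396, 0.0083, 0.1008]
tool_rot: [0.002, 0.743, 0.669, 0.002]
contact_force: [-1.3, -0.4, -0.8]
gripper_width: 0.248
grasp_force: 59.7
```

apply_moves:
  targets:
    - {"translation":[0,0,0.3],"twist":0,"hand":0}
    - {"translation":[0,0,0],"twist":0,"hand":0}
    - {"translation":[0,0,0],"twist":0,"hand":0}
    - {"translation":[0,0,0.05],"twist":0,"hand":0}
    - {"translation":[0,0,0.05],"twist":0,"hand":0}
    - {"translation":[0,0,0.02],"twist":0,"hand":0}
    - {"translation":[0,0,0],"twist":0,"hand":0}

```text
time: 14.1
tool_pos: [0.4398, 0.0077, 0.0583]
tool_rot: [-0.0, 0.744, 0.669, -0.0]
contact_force: [-0.5, 0.6, -2.0]
gripper_width: 0.252
grasp_force: 59.6
```

apply_moves:
  targets:
    - {"translation":[0,0,0.02],"twist":0,"hand":0}
    - {"translation":[0,0,0],"twist":0,"hand":0}
    - {"translation":[0,0,0],"twist":0,"hand":0}

```text
time: 14.4
tool_pos: [0.4402, 0.0076, 0.0566]
tool_rot: [0.0, 0.744, 0.669, 0.0]
contact_force: [1.2, -0.6, 1.0]
gripper_width: 0.251
grasp_force: 59.9
```

apply_moves:
  targets:
    - {"translation":[0,0,0.02],"twist":0,"hand":0}
    - {"translation":[0,0,0],"twist":0,"hand":0}
    - {"translation":[0,0,0],"twist":0,"hand":0}

```text
time: 14.7
tool_pos: [0.4403, 0.0076, 0.0566]
tool_rot: [-0.0, 0.744, 0.669, -0.0]
contact_force: [-7.5, 0.6, 14.3]
gripper_width: 0.248
grasp_force: 62.1
```

apply_moves:
  targets:
    - {"translation":[0,0,0.01],"twist":0,"hand":0}
    - {"translation":[0,0,0],"twist":0,"hand":0}
    - {"translation":[0,0,0],"twist":0,"hand":0}

```text
time: 15.0
tool_pos: [0.4404, 0.0076, 0.0566]
tool_rot: [-0.001, 0.744, 0.669, -0.001]
contact_force: [-11.5, 0.2, 22.7]
gripper_width: 0.249
grasp_force: 63.0
```

apply_moves:
  targets:
    - {"translation":[0,0,-0.025],"twist":0,"hand":0}
    - {"translation":[0,0,0],"twist":0,"hand":0}
    - {"translation":[0,0,0],"twist":0,"hand":1}
    - {"translation":[0,0,0],"twist":0,"hand":1}
    - {"translation":[0,0,0],"twist":0,"hand":1}
    - {"translation":[0,0,0],"twist":0,"hand":1}
    - {"translation":[0,0,0],"twist":0,"hand":1}
    - {"translation":[0,0,0],"twist":0,"hand":1}

```text
time: 15.8
tool_pos: [0.4397, 0.0077, 0.0556]
tool_rot: [-0.0, 0.744, 0.669, -0.0]
contact_force: [0.0, 0.4, 0.0]
gripper_width: 0.999
grasp_force: 0.0
```

apply_moves:
  targets:
    - {"translation":[0,0,-0.2],"twist":0,"hand":1}
    - {"translation":[0,0,-0.4],"twist":0,"hand":1}
    - {"translation":[0,0,-0.4],"twist":0,"hand":1}
    - {"translation":[0,0,0],"twist":0,"hand":1}
    - {"translation":[0,0,0],"twist":0,"hand":1}

```text
time: 16.3
tool_pos: [0.4405, 0.0076, 0.157]
tool_rot: [0.001, 0.744, 0.669, 0.001]
contact_force: [-0.5, -0.1, -0.7]
gripper_width: 1.002
grasp_force: 0.0
```

```bash
python3 - <<'E'
from h import *
st(); f,k=shot('wrist','w6')
m=mask(f,(0,100,85),(16,255,160),(180,100,460,330)); print('ridge top',rect('wrist',m,.066,k))
plan(.44,-.30,.30,.9)
print(np.round(state()['joint_pos'],2))
E
```

```text
t 16.3 p [0.4405 0.0076 0.157 ] yaw 1.4647 F [-0.49 -0.08 -0.73] w 1.002 g 0.0
ridge top (array([0.4408, 0.0062]), array([68.3, 19.5]), 1.4582, 2728)
8 rows
[{"translation": [-0.382, 0.041, -0.181], "twist": 0.706, "hand": 1}, {"translation": [-0.379, 0.068, -0.181], "twist": 0.706, "hand": 1}, {"translation": [-0.373, 0.095, -0.181], "twist": 0.706, "hand": 1}, {"translation": [-0.365, 0.121, -0.181], "twist": 0.706, "hand": 1}, {"translation": [-0.356, 0.146, -0.181], "twist": 0.705, "hand": 1}, {"translation": [-0.344, 0.171, -0.18], "twist": 0.706, "hand": 1}, {"translation": [-0.332, 0.195, -0.181], "twist": 0.705, "hand": 1}, {"translation": [-0.317, 0.218, -0.18], "twist": 0.706, "hand": 1}]
[-0.15 -0.34  2.13 -0.    1.35 -0.05]
```

```bash
python3 - <<'E'
from h import *
plan(.440,-.232,.20,.358)
E
```

```text
12 rows
[{"translation": [-0.199, 0.022, -0.037], "twist": 0.922, "hand": 1}, {"translation": [-0.196, 0.04, -0.037], "twist": 0.922, "hand": 1}, {"translation": [-0.191, 0.058, -0.037], "twist": 0.922, "hand": 1}, {"translation": [-0.185, 0.075, -0.037], "twist": 0.922, "hand": 1}, {"translation": [-0.177, 0.092, -0.037], "twist": 0.922, "hand": 1}, {"translation": [-0.168, 0.107, -0.037], "twist": 0.922, "hand": 1}, {"translation": [-0.158, 0.123, -0.037], "twist": 0.922, "hand": 1}, {"translation": [-0.146, 0.137, -0.037], "twist": 0.922, "hand": 1}, {"translation": [-0.133, 0.149, -0.038], "twist": 0.922, "hand": 1}, {"translation": [-0.118, 0.161, -0.037], "twist": 0.923, "hand": 1}, {"translation": [-0.103, 0.171, -0.038], "twist": 0.922, "hand": 1}, {"translation": [-0.086, 0.18, -0.037], "twist": 0.923, "hand": 1}]
```

apply_moves:
  targets:
    - {"translation":[-0.199,0.022,-0.037],"twist":0.922,"hand":1}
    - {"translation":[-0.196,0.04,-0.037],"twist":0.922,"hand":1}
    - {"translation":[-0.191,0.058,-0.037],"twist":0.922,"hand":1}
    - {"translation":[-0.185,0.075,-0.037],"twist":0.922,"hand":1}
    - {"translation":[-0.177,0.092,-0.037],"twist":0.922,"hand":1}
    - {"translation":[-0.168,0.107,-0.037],"twist":0.922,"hand":1}
    - {"translation":[-0.158,0.123,-0.037],"twist":0.922,"hand":1}
    - {"translation":[-0.146,0.137,-0.037],"twist":0.922,"hand":1}

```text
time: 17.15
tool_pos: [0.439, -0.1524, 0.1829]
tool_rot: [-0.002, 0.935, 0.354, -0.001]
contact_force: [0.3, 0.0, 0.3]
gripper_width: 0.994
grasp_force: 0.0
```

apply_moves:
  targets:
    - {"translation":[-0.133,0.149,-0.037],"twist":0.922,"hand":1}
    - {"translation":[-0.118,0.161,-0.037],"twist":0.922,"hand":1}
    - {"translation":[-0.103,0.171,-0.037],"twist":0.922,"hand":1}
    - {"translation":[-0.086,0.18,-0.037],"twist":0.922,"hand":1}
    - {"translation":[0,0,0],"twist":0,"hand":1}
    - {"translation":[0,0,0],"twist":0,"hand":1}
    - {"translation":[0,0,0],"twist":0,"hand":1}

```text
time: 17.85
tool_pos: [0.4397, -0.231, 0.1987]
tool_rot: [-0.001, 0.984, 0.179, -0.001]
contact_force: [1.2, -0.5, -0.6]
gripper_width: 0.998
grasp_force: 0.0
```

```bash
cat >> h.py <<'E'
def brass(name,z=.064):
    st(); f,k=shot('wrist',name); h=cv2.cvtColor(np.ascontiguousarray(f),cv2.COLOR_RGB2HSV)
    o=cv2.inRange(h,np.array((18,130,120)),np.array((32,255,255))); o[265:]=0
    n,l,s,_=cv2.connectedComponentsWithStats(o)
    for i in range(1,n):
        if s[i,4]>200: print('brass',s[i],rect('wrist',(l==i).astype(np.uint8),z,k))
E
python3 - <<'E'
from h import *
brass('w7')
E
```

```text
t 17.85 p [ 0.4397 -0.231   0.1987] yaw 0.3597 F [ 1.21 -0.51 -0.6 ] w 0.998 g 0.0
brass [181   0  42  17 302] (array([ 0.5384, -0.11  ]), array([27.3,  9.5]), -1.2112, 302)
brass [ 522  159   80   38 2182] (array([ 0.5232, -0.3998]), array([59.7, 26.3]), -0.9715, 2182)
brass [ 308  163   23   61 1316] (array([ 0.4446, -0.2288]), array([49.2, 17.2]), 0.3487, 1316)
brass [405 257  53   8 357] (array([ 0.4233, -0.3374]), array([44.1,  6.5]), -1.21, 357)
```

View pics/w7.png

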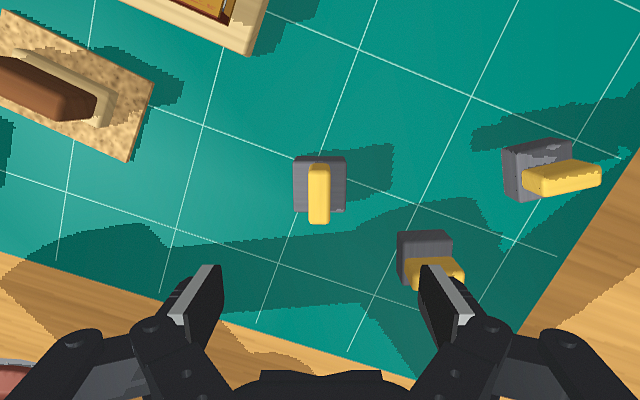

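apply_moves:
  targets:
    - {"translation":[0.04,0,0.4],"twist":0,"hand":1}
    - {"translation":[0,0,0.45],"twist":0,"hand":1}
    - {"translation":[0,0,0.35],"twist":0,"hand":1}
    - {"translation":[0,0,0.2],"twist":0,"hand":1}
    - {"translation":[0,0,0],"twist":0,"hand":1}
    - {"translation":[0,0,0],"twist":0,"hand":1}
    - {"translation":[0,0,0],"twist":0,"hand":0}
    - {"translation":[0,0,0],"twist":0,"hand":0}

```text
time: 18.7
tool_pos: [0.4452, -0.2313, 0.0621]
tool_rot: [0.001, 0.984, 0.178, 0.001]
contact_force: [-0.7, 0.3, 0.0]
gripper_width: 0.689
grasp_force: 0.0
```

apply_moves:
  targets:
    - {"translation":[0,0,0],"twist":0,"hand":0}
    - {"translation":[0,0,0],"twist":0,"hand":0}
    - {"translation":[0,0,0],"twist":0,"hand":0}
    - {"translation":[0,0,0],"twist":0,"hand":0}
    - {"translation":[0,0,0],"twist":0,"hand":0}
    - {"translation":[0,0,0],"twist":0,"hand":0}

```text
time: 19.3
tool_pos: [0.4442, -0.2306, 0.0606]
tool_rot: [-0.0, 0.984, 0.178, 0.0]
contact_force: [-0.6, 2.2, 5.5]
gripper_width: 0.199
grasp_force: 61.3
```

```bash
python3 - <<'E'
from h import *
st()
mid=np.array([.6016,.0065]); v=np.array([np.cos(1.5352),np.sin(1.5352)])
for d in (-.068,0,.068): print(mid+d*v)
p=state()['tool_pos'];a=yaw(state()['tool_rot'])
e=mid+.068*v
plan(e[0],e[1],.20,1.5352,0,start=(p[0],p[1],.20,a))
E
```

```text
t 19.3 p [ 0.4442 -0.2306  0.0606] yaw 0.3582 F [-0.56  2.22  5.47] w 0.199 g 61.31808042526245
[ 0.59917996 -0.06145692]
[0.6016 0.0065]
[0.60402004 0.07445692]
12 rows
[{"translation": [0.214, -0.191, -0.0], "twist": -0.981, "hand": 0}, {"translation": [0.232, -0.17, -0.0], "twist": -0.981, "hand": 0}, {"translation": [0.247, -0.146, -0.0], "twist": -0.981, "hand": 0}, {"translation": [0.26, -0.121, -0.0], "twist": -0.981, "hand": 0}, {"translation": [0.271, -0.095, -0.0], "twist": -0.981, "hand": 0}, {"translation": [0.279, -0.068, -0.0], "twist": -0.981, "hand": 0}, {"translation": [0.284, -0.041, -0.0], "twist": -0.981, "hand": 0}, {"translation": [0.287, -0.012, -0.0], "twist": -0.981, "hand": 0}, {"translation": [0.286, 0.016, -0.0], "twist": -0.981, "hand": 0}, {"translation": [0.284, 0.043, -0.0], "twist": -0.98, "hand": 0}, {"translation": [0.278, 0.071, -0.0], "twist": -0.981, "hand": 0}, {"translation": [0.269, 0.098, -0.0], "twist": -0.98, "hand": 0}]
```

apply_moves:
  targets:
    - {"translation":[0,0,-0.3],"twist":0,"hand":0}
    - {"translation":[0,0,-0.45],"twist":0,"hand":0}
    - {"translation":[0,0,-0.45],"twist":0,"hand":0}
    - {"translation":[0,0,-0.2],"twist":0,"hand":0}
    - {"translation":[0.214,-0.191,0],"twist":-0.981,"hand":0}
    - {"translation":[0.232,-0.17,0],"twist":-0.981,"hand":0}
    - {"translation":[0.247,-0.146,0],"twist":-0.981,"hand":0}
    - {"translation":[0.26,-0.121,0],"twist":-0.981,"hand":0}

```text
time: 20.1
tool_pos: [0.497, -0.1279, 0.1985]
tool_rot: [-0.001, 0.93, 0.368, -0.001]
contact_force: [1.0, -0.0, -2.9]
gripper_width: 0.201
grasp_force: 60.2
```

apply_moves:
  targets:
    - {"translation":[0.271,-0.095,0],"twist":-0.981,"hand":0}
    - {"translation":[0.279,-0.068,0],"twist":-0.981,"hand":0}
    - {"translation":[0.284,-0.041,0],"twist":-0.981,"hand":0}
    - {"translation":[0.287,-0.012,0],"twist":-0.981,"hand":0}
    - {"translation":[0.286,0.016,0],"twist":-0.981,"hand":0}
    - {"translation":[0.284,0.043,0],"twist":-0.98,"hand":0}
    - {"translation":[0.278,0.071,0],"twist":-0.98,"hand":0}
    - {"translation":[0.269,0.098,0],"twist":-0.98,"hand":0}

```text
time: 20.9
tool_pos: [0.6035, 0.0754, 0.1981]
tool_rot: [-0.001, 0.718, 0.696, -0.001]
contact_force: [-0.5, -0.7, -2.5]
gripper_width: 0.199
grasp_force: 60.2
```

apply_moves:
  targets:
    - {"translation":[0,0,0.2],"twist":0,"hand":0}
    - {"translation":[0,0,0.2],"twist":0,"hand":0}
    - {"translation":[0,0,0.1],"twist":0,"hand":0}
    - {"translation":[0,0,0],"twist":0,"hand":0}
    - {"translation":[0,0,0],"twist":0,"hand":0}
    - {"translation":[0,0,0],"twist":0,"hand":0}
    - {"translation":[0,0,0],"twist":0,"hand":0}

```text
time: 21.6
tool_pos: [0.6046, 0.0742, 0.1516]
tool_rot: [0.001, 0.72, 0.694, 0.001]
contact_force: [0.2, -0.5, -2.3]
gripper_width: 0.199
grasp_force: 60.1
```

apply_moves:
  targets:
    - {"translation":[0,0,0.06],"twist":0,"hand":0}
    - {"translation":[0,0,0.06],"twist":0,"hand":0}
    - {"translation":[0,0,0.05],"twist":0,"hand":0}
    - {"translation":[0,0,0.04],"twist":0,"hand":0}
    - {"translation":[0,0,0.03],"twist":0,"hand":0}
    - {"translation":[0,0,0],"twist":0,"hand":0}
    - {"translation":[0,0,0],"twist":0,"hand":0}
    - {"translation":[0,0,0],"twist":0,"hand":0}

```text
time: 22.4
tool_pos: [0.604, 0.0745, 0.1264]
tool_rot: [0.0, 0.72, 0.694, 0.0]
contact_force: [0.4, 0.3, -2.3]
gripper_width: 0.197
grasp_force: 60.3
```

apply_moves:
  targets:
    - {"translation":[0,0,0.02],"twist":0,"hand":0}
    - {"translation":[0,0,0],"twist":0,"hand":0}
    - {"translation":[0,0,0],"twist":0,"hand":0}

```text
time: 22.7
tool_pos: [0.6042, 0.0745, 0.1246]
tool_rot: [0.0, 0.72, 0.694, 0.0]
contact_force: [0.7, 0.5, -1.2]
gripper_width: 0.201
grasp_force: 60.5
```

apply_moves:
  targets:
    - {"translation":[0,0,0.012],"twist":0,"hand":0}
    - {"translation":[0,0,0],"twist":0,"hand":0}
    - {"translation":[0,0,0],"twist":0,"hand":1}
    - {"translation":[0,0,0],"twist":0,"hand":1}
    - {"translation":[0,0,0],"twist":0,"hand":1}
    - {"translation":[0,0,0],"twist":0,"hand":1}
    - {"translation":[0,0,0],"twist":0,"hand":1}
    - {"translation":[0,0,0],"twist":0,"hand":1}

```text
time: 23.5
tool_pos: [0.6038, 0.0744, 0.1229]
tool_rot: [0.0, 0.72, 0.694, -0.0]
contact_force: [0.5, 0.2, 0.8]
gripper_width: 1.001
grasp_force: 0.0
```

apply_moves:
  targets:
    - {"translation":[0,0,0],"twist":0,"hand":1}
    - {"translation":[0,0,-0.2],"twist":0,"hand":1}
    - {"translation":[0,0,-0.4],"twist":0,"hand":1}
    - {"translation":[0,0,-0.4],"twist":0,"hand":1}
    - {"translation":[0,0,0],"twist":0,"hand":1}
    - {"translation":[0,0,0],"twist":0,"hand":1}

```text
time: 24.1
tool_pos: [0.6046, 0.0745, 0.2246]
tool_rot: [0.001, 0.72, 0.694, 0.001]
contact_force: [-1.3, -0.3, -0.4]
gripper_width: 1.001
grasp_force: 0.0
```

```bash
python3 - <<'E'
from h import *
brass('w8',z=.130)
# where are the remaining weights
for c in ('top','scene'):
    grab_frame(c); print(c,[(round(r['score'],2),np.round(r['point'],3).tolist()) for r in recognise(c,'weight1')])
plan(.41,-.345,.20,1.986)
E
```

```text
t 24.1 p [0.6046 0.0745 0.2246] yaw 1.5351 F [-1.32 -0.26 -0.35] w 1.001 g 0.0
brass [  251   114   214   151 21813] (array([0.6297, 0.0884]), array([132.8, 103.3]), -0.0358, 21813)
brass [ 307  179   25   69 1665] (array([0.6054, 0.0753]), array([48.7, 16.6]), 1.5338, 1665)
top [(0.64, [0.406, -0.345, 0.027]), (0.63, [0.713, 0.299, 0.02]), (0.59, [0.517, -0.403, 0.027])]
scene [(0.86, [0.613, 0.076, 0.091]), (0.82, [0.416, -0.341, 0.032])]
10 rows
[{"translation": [-0.426, -0.178, 0.021], "twist": -0.451, "hand": 1}, {"translation": [-0.418, -0.197, 0.021], "twist": -0.451, "hand": 1}, {"translation": [-0.408, -0.215, 0.021], "twist": -0.451, "hand": 1}, {"translation": [-0.398, -0.234, 0.021], "twist": -0.451, "hand": 1}, {"translation": [-0.387, -0.251, 0.021], "twist": -0.451, "hand": 1}, {"translation": [-0.376, -0.269, 0.021], "twist": -0.451, "hand": 1}, {"translation": [-0.363, -0.285, 0.02], "twist": -0.451, "hand": 1}, {"translation": [-0.35, -0.301, 0.021], "twist": -0.45, "hand": 1}, {"translation": [-0.336, -0.317, 0.02], "twist": -0.451, "hand": 1}, {"translation": [-0.321, -0.331, 0.021], "twist": -0.45, "hand": 1}]
```

View pics/w8.png

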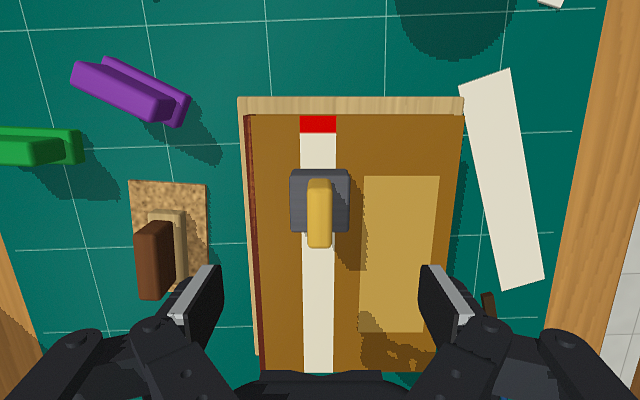

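apply_moves:
  targets:
    - {"translation":[-0.426,-0.178,0.021],"twist":-0.451,"hand":1}
    - {"translation":[-0.418,-0.197,0.021],"twist":-0.451,"hand":1}
    - {"translation":[-0.408,-0.215,0.021],"twist":-0.451,"hand":1}
    - {"translation":[-0.398,-0.234,0.021],"twist":-0.451,"hand":1}
    - {"translation":[-0.387,-0.251,0.021],"twist":-0.451,"hand":1}
    - {"translation":[-0.376,-0.269,0.021],"twist":-0.451,"hand":1}
    - {"translation":[-0.363,-0.285,0.021],"twist":-0.451,"hand":1}
    - {"translation":[-0.35,-0.301,0.021],"twist":-0.451,"hand":1}

```text
time: 25.15
tool_pos: [0.448, -0.2623, 0.205]
tool_rot: [-0.001, 0.583, 0.813, 0.0]
contact_force: [0.4, 0.5, 0.0]
gripper_width: 1.001
grasp_force: 0.0
```

apply_moves:
  targets:
    - {"translation":[-0.336,-0.317,0.021],"twist":-0.451,"hand":1}
    - {"translation":[-0.321,-0.331,0.021],"twist":-0.451,"hand":1}
    - {"translation":[0,0,0],"twist":0,"hand":1}
    - {"translation":[0,0,0],"twist":0,"hand":1}
    - {"translation":[0,0,0],"twist":0,"hand":1}

```text
time: 25.65
tool_pos: [0.4111, -0.3441, 0.2011]
tool_rot: [-0.001, 0.546, 0.838, 0.0]
contact_force: [0.8, 0.1, -0.6]
gripper_width: 0.996
grasp_force: 0.0
```

```bash
python3 - <<'E'
from h import *
brass('w9')
E
```

```text
t 25.65 p [ 0.4111 -0.3441  0.2011] yaw 1.9865 F [ 0.76  0.09 -0.61] w 0.996 g 0.0
brass [    0     0   191   265 26337] (array([ 0.231 , -0.3788]), array([237.8, 123.3]), -1.4342, 26337)
brass [ 299  170   23   60 1277] (array([ 0.4056, -0.3496]), array([49.3, 17.4]), -1.1543, 1277)
```

View pics/w9.png

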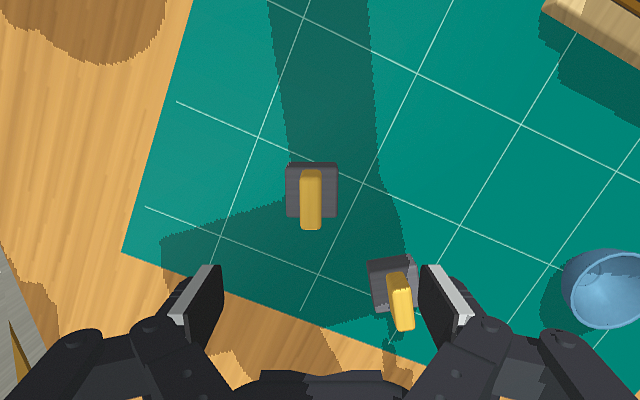

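apply_moves:
  targets:
    - {"translation":[-0.043,-0.073,0.4],"twist":0,"hand":1}
    - {"translation":[0,0,0.45],"twist":0,"hand":1}
    - {"translation":[0,0,0.35],"twist":0,"hand":1}
    - {"translation":[0,0,0.2],"twist":0,"hand":1}
    - {"translation":[0,0,0],"twist":0,"hand":1}
    - {"translation":[0,0,0],"twist":0,"hand":1}
    - {"translation":[0,0,0],"twist":0,"hand":0}
    - {"translation":[0,0,0],"twist":0,"hand":0}

```text
time: 26.5
tool_pos: [0.4072, -0.3528, 0.0641]
tool_rot: [0.002, 0.546, 0.838, -0.001]
contact_force: [0.1, -0.5, -0.9]
gripper_width: 0.691
grasp_force: 0.0
```

apply_moves:
  targets:
    - {"translation":[0,0,0],"twist":0,"hand":0}
    - {"translation":[0,0,0],"twist":0,"hand":0}
    - {"translation":[0,0,0],"twist":0,"hand":0}
    - {"translation":[0,0,0],"twist":0,"hand":0}
    - {"translation":[0,0,0],"twist":0,"hand":0}
    - {"translation":[0,0,0],"twist":0,"hand":0}

```text
time: 27.1
tool_pos: [0.4061, -0.3522, 0.0625]
tool_rot: [0.0, 0.546, 0.838, -0.0]
contact_force: [-1.8, 0.6, 5.8]
gripper_width: 0.201
grasp_force: 59.7
```

```bash
python3 - <<'E'
from h import *
st()
p=state()['tool_pos'];a=yaw(state()['tool_rot'])
plan(.6018,.0065,.22,1.5352,0,start=(p[0],p[1],.22,a))
E
```

```text
t 27.1 p [ 0.4061 -0.3522  0.0625] yaw 1.986 F [-1.81  0.64  5.77] w 0.201 g 59.72710311412811
9 rows
[{"translation": [0.277, 0.36, -0.0], "twist": 0.501, "hand": 0}, {"translation": [0.295, 0.345, -0.0], "twist": 0.501, "hand": 0}, {"translation": [0.312, 0.33, -0.0], "twist": 0.501, "hand": 0}, {"translation": [0.328, 0.314, -0.0], "twist": 0.501, "hand": 0}, {"translation": [0.343, 0.298, -0.0], "twist": 0.501, "hand": 0}, {"translation": [0.357, 0.28, -0.0], "twist": 0.501, "hand": 0}, {"translation": [0.371, 0.262, -0.0], "twist": 0.501, "hand": 0}, {"translation": [0.384, 0.242, -0.0], "twist": 0.5, "hand": 0}, {"translation": [0.395, 0.223, -0.0], "twist": 0.501, "hand": 0}]
```

apply_moves:
  targets:
    - {"translation":[0,0,-0.3],"twist":0,"hand":0}
    - {"translation":[0,0,-0.45],"twist":0,"hand":0}
    - {"translation":[0,0,-0.45],"twist":0,"hand":0}
    - {"translation":[0,0,-0.38],"twist":0,"hand":0}
    - {"translation":[0.277,0.36,0],"twist":0.501,"hand":0}
    - {"translation":[0.295,0.345,0],"twist":0.501,"hand":0}
    - {"translation":[0.312,0.33,0],"twist":0.501,"hand":0}
    - {"translation":[0.328,0.314,0],"twist":0.501,"hand":0}

```text
time: 27.9
tool_pos: [0.4927, -0.1903, 0.2181]
tool_rot: [-0.001, 0.628, 0.778, -0.0]
contact_force: [1.3, -0.0, -3.3]
gripper_width: 0.198
grasp_force: 59.7
```

apply_moves:
  targets:
    - {"translation":[0.343,0.298,0],"twist":0.501,"hand":0}
    - {"translation":[0.357,0.28,0],"twist":0.501,"hand":0}
    - {"translation":[0.371,0.262,0],"twist":0.501,"hand":0}
    - {"translation":[0.384,0.242,0],"twist":0.501,"hand":0}
    - {"translation":[0.395,0.223,0],"twist":0.501,"hand":0}
    - {"translation":[0,0,0],"twist":0,"hand":0}
    - {"translation":[0,0,0],"twist":0,"hand":0}
    - {"translation":[0,0,0],"twist":0,"hand":0}

```text
time: 28.7
tool_pos: [0.6008, 0.0065, 0.2184]
tool_rot: [-0.001, 0.72, 0.694, -0.001]
contact_force: [0.0, -0.7, -2.8]
gripper_width: 0.197
grasp_force: 59.9
```

```bash
python3 - <<'E'
from h import *
st(); plan(.6018,.0065,.150,1.5352,0)
E
```

```text
t 28.7 p [0.6008 0.0065 0.2184] yaw 1.5349 F [ 0.02 -0.73 -2.78] w 0.197 g 59.92541313171387
2 rows
[{"translation": [0.0, 0.005, 0.342], "twist": -0.002, "hand": 0}, {"translation": [0.001, 0.005, 0.342], "twist": -0.001, "hand": 0}]
```

apply_moves:
  targets:
    - {"translation":[0,0.01,0.3],"twist":0,"hand":0}
    - {"translation":[0,0,0.3],"twist":0,"hand":0}
    - {"translation":[0,0,0.1],"twist":0,"hand":0}
    - {"translation":[0,0,0.1],"twist":0,"hand":0}
    - {"translation":[0,0,0.06],"twist":0,"hand":0}
    - {"translation":[0,0,0.06],"twist":0,"hand":0}
    - {"translation":[0,0,0],"twist":0,"hand":0}
    - {"translation":[0,0,0],"twist":0,"hand":0}

```text
time: 29.5
tool_pos: [0.6031, 0.0068, 0.1287]
tool_rot: [0.0, 0.72, 0.694, 0.0]
contact_force: [0.4, 0.6, -3.4]
gripper_width: 0.2
grasp_force: 59.9
```

apply_moves:
  targets:
    - {"translation":[0,0,0.02],"twist":0,"hand":0}
    - {"translation":[0,0,0],"twist":0,"hand":0}
    - {"translation":[0,0,0],"twist":0,"hand":0}
    - {"translation":[0,0,0],"twist":0,"hand":0}

```text
time: 29.9
tool_pos: [0.6027, 0.0069, 0.1261]
tool_rot: [0.0, 0.72, 0.694, 0.0]
contact_force: [-0.1, 0.2, -4.3]
gripper_width: 0.199
grasp_force: 59.9
```

apply_moves:
  targets:
    - {"translation":[0,0,0.02],"twist":0,"hand":0}
    - {"translation":[0,0,0],"twist":0,"hand":0}
    - {"translation":[0,0,0],"twist":0,"hand":0}

```text
time: 30.2
tool_pos: [0.6029, 0.0069, 0.1243]
tool_rot: [0.0, 0.72, 0.694, 0.0]
contact_force: [0.1, -0.7, -2.2]
gripper_width: 0.199
grasp_force: 60.2
```

apply_moves:
  targets:
    - {"translation":[0,0,0.015],"twist":0,"hand":0}
    - {"translation":[0,0,0],"twist":0,"hand":0}
    - {"translation":[0,0,0],"twist":0,"hand":0}

```text
time: 30.5
tool_pos: [0.6029, 0.0069, 0.1229]
tool_rot: [0.0, 0.72, 0.694, 0.0]
contact_force: [-1.0, 0.6, 0.3]
gripper_width: 0.196
grasp_force: 60.5
```

Supported now; release and go for the third.

apply_moves:
  targets:
    - {"translation":[0,0,0],"twist":0,"hand":1}
    - {"translation":[0,0,0],"twist":0,"hand":1}
    - {"translation":[0,0,0],"twist":0,"hand":1}
    - {"translation":[0,0,0],"twist":0,"hand":1}
    - {"translation":[0,0,0],"twist":0,"hand":1}
    - {"translation":[0,0,0],"twist":0,"hand":1}
    - {"translation":[0,0,0],"twist":0,"hand":1}
    - {"translation":[0,0,-0.2],"twist":0,"hand":1}

```text
time: 31.3
tool_pos: [0.6004, 0.0071, 0.1392]
tool_rot: [-0.003, 0.72, 0.694, -0.002]
contact_force: [0.4, -0.7, 0.2]
gripper_width: 0.999
grasp_force: 0.0
```

apply_moves:
  targets:
    - {"translation":[0,0,-0.4],"twist":0,"hand":1}
    - {"translation":[0,0,-0.4],"twist":0,"hand":1}
    - {"translation":[0,0,0],"twist":0,"hand":1}
    - {"translation":[0,0,0],"twist":0,"hand":1}

```text
time: 31.7
tool_pos: [0.6034, 0.0067, 0.2241]
tool_rot: [0.001, 0.72, 0.694, 0.001]
contact_force: [-0.4, 0.1, -0.1]
gripper_width: 1.004
grasp_force: 0.0
```

```bash
python3 - <<'E'
from h import *
brass('w10',z=.128)
f,k=shot('top','top10')
h=cv2.cvtColor(np.ascontiguousarray(f),cv2.COLOR_RGB2HSV); 
grab_frame('scene'); print([(round(r['score'],2),np.round(r['point'],3).tolist()) for r in recognise('scene','weight1')])
grab_frame('top'); print([(round(r['score'],2),np.round(r['point'],3).tolist()) for r in recognise('top','weight1')])
plan(.517,-.396,.20,2.168)
E
```

```text
t 31.7 p [0.6034 0.0067 0.2241] yaw 1.5352 F [-0.37  0.15 -0.1 ] w 1.004 g 0.0
brass [  335    19   139   246 25165] (array([0.6551, 0.0457]), array([156.8,  79.7]), 1.5367, 25165)
brass [ 244   23   57  242 9940] (array([0.5771, 0.0475]), array([154.5,  30.1]), 1.5351, 9940)
brass [ 303   82   28   72 1910] (array([0.6051, 0.0703]), array([43. , 16.7]), 1.5377, 1910)
brass [ 307  172   25   69 1653] (array([0.6045, 0.0121]), array([48.5, 16.5]), 1.5234, 1653)
[(0.82, [0.615, 0.076, 0.088]), (0.58, [0.528, -0.399, 0.032])]
[(0.79, [0.598, 0.068, 0.099]), (0.75, [0.523, -0.403, 0.03]), (0.47, [0.591, -0.012, 0.089])]
9 rows
[{"translation": [-0.451, -0.078, 0.023], "twist": -0.703, "hand": 1}, {"translation": [-0.444, -0.11, 0.023], "twist": -0.703, "hand": 1}, {"translation": [-0.435, -0.141, 0.023], "twist": -0.703, "hand": 1}, {"translation": [-0.424, -0.171, 0.023], "twist": -0.703, "hand": 1}, {"translation": [-0.411, -0.2, 0.023], "twist": -0.703, "hand": 1}, {"translation": [-0.396, -0.229, 0.023], "twist": -0.703, "hand": 1}, {"translation": [-0.38, -0.256, 0.022], "twist": -0.703, "hand": 1}, {"translation": [-0.361, -0.282, 0.023], "twist": -0.704, "hand": 1}, {"translation": [-0.339, -0.306, 0.022], "twist": -0.703, "hand": 1}]
```

apply_moves:
  targets:
    - {"translation":[-0.451,-0.078,0.023],"twist":-0.703,"hand":1}
    - {"translation":[-0.444,-0.11,0.023],"twist":-0.703,"hand":1}
    - {"translation":[-0.435,-0.141,0.023],"twist":-0.703,"hand":1}
    - {"translation":[-0.424,-0.171,0.023],"twist":-0.703,"hand":1}
    - {"translation":[-0.411,-0.2,0.023],"twist":-0.703,"hand":1}
    - {"translation":[-0.396,-0.229,0.023],"twist":-0.703,"hand":1}
    - {"translation":[-0.38,-0.256,0.023],"twist":-0.703,"hand":1}
    - {"translation":[-0.361,-0.282,0.023],"twist":-0.703,"hand":1}

```text
time: 32.8
tool_pos: [0.5263, -0.3529, 0.203]
tool_rot: [-0.001, 0.497, 0.868, 0.0]
contact_force: [0.7, 0.5, 0.2]
gripper_width: 0.998
grasp_force: 0.0
```

apply_moves:
  targets:
    - {"translation":[-0.339,-0.306,0.023],"twist":-0.703,"hand":1}
    - {"translation":[0,0,0],"twist":0,"hand":1}
    - {"translation":[0,0,0],"twist":0,"hand":1}
    - {"translation":[0,0,0],"twist":0,"hand":1}

```text
time: 33.2
tool_pos: [0.5179, -0.395, 0.201]
tool_rot: [-0.001, 0.468, 0.884, 0.0]
contact_force: [-0.3, -0.3, 0.8]
gripper_width: 1.001
grasp_force: 0.0
```

```bash
python3 - <<'E'
from h import *
brass('w11')
E
```

```text
t 33.2 p [ 0.5179 -0.395   0.201 ] yaw 2.1682 F [-0.34 -0.34  0.79] w 1.001 g 0.0
brass [    0     0   171   265 15361] (array([ 0.3553, -0.4737]), array([216.4, 131.5]), -1.2526, 15361)
brass [ 303  180   23   60 1242] (array([ 0.5207, -0.4069]), array([50.3, 17.5]), -0.969, 1242)
```

apply_moves:
  targets:
    - {"translation":[-0.13,-0.043,0.4],"twist":-0.04,"hand":1}
    - {"translation":[0,0,0.45],"twist":0,"hand":1}
    - {"translation":[0,0,0.35],"twist":0,"hand":1}
    - {"translation":[0,0,0.2],"twist":0,"hand":1}
    - {"translation":[0,0,0],"twist":0,"hand":1}
    - {"translation":[0,0,0],"twist":0,"hand":1}
    - {"translation":[0,0,0],"twist":0,"hand":0}
    - {"translation":[0,0,0],"twist":0,"hand":0}

```text
time: 34.05
tool_pos: [0.5228, -0.41, 0.0643]
tool_rot: [0.002, 0.466, 0.885, -0.001]
contact_force: [-0.2, 0.2, 1.0]
gripper_width: 0.689
grasp_force: 0.0
```

apply_moves:
  targets:
    - {"translation":[0,0,0],"twist":0,"hand":0}
    - {"translation":[0,0,0],"twist":0,"hand":0}
    - {"translation":[0,0,0],"twist":0,"hand":0}
    - {"translation":[0,0,0],"twist":0,"hand":0}
    - {"translation":[0,0,0],"twist":0,"hand":0}
    - {"translation":[0,0,0],"twist":0,"hand":0}

```text
time: 34.65
tool_pos: [0.5217, -0.4097, 0.0625]
tool_rot: [0.0, 0.466, 0.885, -0.0]
contact_force: [-1.0, -0.6, 3.9]
gripper_width: 0.199
grasp_force: 59.6
```

```bash
python3 - <<'E'
from h import *
st()
p=state()['tool_pos'];a=yaw(state()['tool_rot'])
plan(.5985,-.0615,.22,1.5352,0,start=(p[0],p[1],.22,a))
E
```

```text
t 34.65 p [ 0.5217 -0.4097  0.0625] yaw 2.1718 F [-1.01 -0.56  3.91] w 0.199 g 59.583136439323425
8 rows
[{"translation": [0.305, 0.325, -0.0], "twist": 0.796, "hand": 0}, {"translation": [0.33, 0.3, -0.0], "twist": 0.796, "hand": 0}, {"translation": [0.352, 0.273, -0.0], "twist": 0.796, "hand": 0}, {"translation": [0.373, 0.244, -0.0], "twist": 0.796, "hand": 0}, {"translation": [0.391, 0.214, -0.0], "twist": 0.795, "hand": 0}, {"translation": [0.407, 0.182, -0.0], "twist": 0.796, "hand": 0}, {"translation": [0.42, 0.149, -0.0], "twist": 0.795, "hand": 0}, {"translation": [0.431, 0.114, -0.0], "twist": 0.796, "hand": 0}]
```

apply_moves:
  targets:
    - {"translation":[0,0,-0.3],"twist":0,"hand":0}
    - {"translation":[0,0,-0.45],"twist":0,"hand":0}
    - {"translation":[0,0,-0.45],"twist":0,"hand":0}
    - {"translation":[0,0,-0.38],"twist":0,"hand":0}
    - {"translation":[0.305,0.325,0],"twist":0.796,"hand":0}
    - {"translation":[0.33,0.3,0],"twist":0.796,"hand":0}
    - {"translation":[0.352,0.273,0],"twist":0.796,"hand":0}
    - {"translation":[0.373,0.244,0],"twist":0.796,"hand":0}

```text
time: 35.45
tool_pos: [0.5591, -0.2328, 0.2175]
tool_rot: [-0.002, 0.602, 0.799, 0.0]
contact_force: [0.3, 0.5, -3.4]
gripper_width: 0.193
grasp_force: 59.3
```

apply_moves:
  targets:
    - {"translation":[0.391,0.214,0],"twist":0.796,"hand":0}
    - {"translation":[0.407,0.182,0],"twist":0.796,"hand":0}
    - {"translation":[0.42,0.149,0],"twist":0.796,"hand":0}
    - {"translation":[0.431,0.114,0],"twist":0.796,"hand":0}
    - {"translation":[0,0,0],"twist":0,"hand":0}
    - {"translation":[0,0,0],"twist":0,"hand":0}
    - {"translation":[0,0,0],"twist":0,"hand":0}
    - {"translation":[0,0,0],"twist":0,"hand":0}

```text
time: 36.25
tool_pos: [0.5978, -0.0621, 0.219]
tool_rot: [-0.0, 0.72, 0.694, -0.0]
contact_force: [-0.6, 0.6, -3.4]
gripper_width: 0.198
grasp_force: 59.3
```

apply_moves:
  targets:
    - {"translation":[0,0.01,0.3],"twist":0,"hand":0}
    - {"translation":[0,0,0.3],"twist":0,"hand":0}
    - {"translation":[0,0,0.12],"twist":0,"hand":0}
    - {"translation":[0,0,0.1],"twist":0,"hand":0}
    - {"translation":[0,0,0.06],"twist":0,"hand":0}
    - {"translation":[0,0,0.06],"twist":0,"hand":0}
    - {"translation":[0,0,0],"twist":0,"hand":0}
    - {"translation":[0,0,0],"twist":0,"hand":0}

```text
time: 37.05
tool_pos: [0.5998, -0.0611, 0.1266]
tool_rot: [0.001, 0.72, 0.694, 0.0]
contact_force: [0.8, -0.4, -3.1]
gripper_width: 0.198
grasp_force: 59.3
```

apply_moves:
  targets:
    - {"translation":[0,0,0.02],"twist":0,"hand":0}
    - {"translation":[0,0,0],"twist":0,"hand":0}
    - {"translation":[0,0,0],"twist":0,"hand":0}
    - {"translation":[0,0,0],"twist":0,"hand":0}

```text
time: 37.45
tool_pos: [0.5993, -0.061, 0.1239]
tool_rot: [0.0, 0.72, 0.694, 0.0]
contact_force: [0.9, -0.3, -2.6]
gripper_width: 0.198
grasp_force: 59.3
```

apply_moves:
  targets:
    - {"translation":[0,0,0.02],"twist":0,"hand":0}
    - {"translation":[0,0,0],"twist":0,"hand":0}
    - {"translation":[0,0,0],"twist":0,"hand":0}

```text
time: 37.75
tool_pos: [0.5995, -0.061, 0.122]
tool_rot: [0.0, 0.72, 0.694, 0.0]
contact_force: [0.2, -0.2, -1.0]
gripper_width: 0.2
grasp_force: 59.6
```

apply_moves:
  targets:
    - {"translation":[0,0,0.012],"twist":0,"hand":0}
    - {"translation":[0,0,0],"twist":0,"hand":0}
    - {"translation":[0,0,0],"twist":0,"hand":1}
    - {"translation":[0,0,0],"twist":0,"hand":1}
    - {"translation":[0,0,0],"twist":0,"hand":1}
    - {"translation":[0,0,0],"twist":0,"hand":1}
    - {"translation":[0,0,0],"twist":0,"hand":1}
    - {"translation":[0,0,0],"twist":0,"hand":1}

```text
time: 38.55
tool_pos: [0.5993, -0.061, 0.1206]
tool_rot: [0.0, 0.72, 0.694, 0.0]
contact_force: [0.3, 0.0, 0.3]
gripper_width: 1.001
grasp_force: 0.0
```

apply_moves:
  targets:
    - {"translation":[0,0,0],"twist":0,"hand":1}
    - {"translation":[0,0,-0.2],"twist":0,"hand":1}
    - {"translation":[0,0,-0.4],"twist":0,"hand":1}
    - {"translation":[0,0,-0.4],"twist":0,"hand":1}
    - {"translation":[0,0,0],"twist":0,"hand":1}
    - {"translation":[0,0,0],"twist":0,"hand":1}

```text
time: 39.15
tool_pos: [0.6, -0.0612, 0.2222]
tool_rot: [0.001, 0.72, 0.694, 0.001]
contact_force: [-1.1, -0.0, -0.2]
gripper_width: 0.998
grasp_force: 0.0
```

```bash
python3 - <<'E'
from h import *
f,k=shot('wrist','w12'); shot('scene','s12')
p=state()['tool_pos'];print(p); st()
plan(.49,.25,.25,1.5352)
E
```

```text
[ 0.59846317 -0.06080935  0.21891965]
t 39.25 p [ 0.5985 -0.0608  0.2189] yaw 1.5351 F [ 0.08 -0.23 -0.38] w 1.002 g 0.0
7 rows
[{"translation": [0.438, -0.171, -0.044], "twist": -0.0, "hand": 1}, {"translation": [0.438, -0.171, -0.044], "twist": -0.0, "hand": 1}, {"translation": [0.438, -0.171, -0.045], "twist": -0.0, "hand": 1}, {"translation": [0.438, -0.17, -0.044], "twist": -0.0, "hand": 1}, {"translation": [0.438, -0.171, -0.045], "twist": -0.0, "hand": 1}, {"translation": [0.439, -0.17, -0.044], "twist": -0.0, "hand": 1}, {"translation": [0.438, -0.171, -0.045], "twist": -0.001, "hand": 1}]
```

View pics/w12.png

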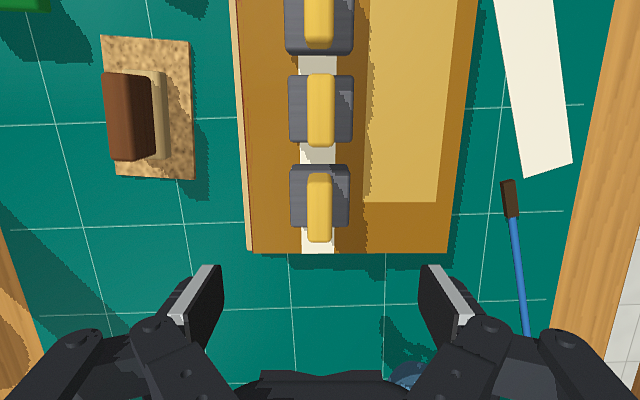

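```bash
python3 - <<'E'
from h import *
plan(.487,.34,.23,1.5352,start=(.6,-.061,.2205,1.5351))
E
```

```text
9 rows
[{"translation": [0.441, -0.141, -0.011], "twist": -0.0, "hand": 1}, {"translation": [0.441, -0.141, -0.011], "twist": -0.0, "hand": 1}, {"translation": [0.441, -0.141, -0.01], "twist": -0.0, "hand": 1}, {"translation": [0.441, -0.142, -0.011], "twist": -0.0, "hand": 1}, {"translation": [0.441, -0.141, -0.01], "twist": -0.0, "hand": 1}, {"translation": [0.441, -0.142, -0.011], "twist": -0.0, "hand": 1}, {"translation": [0.44, -0.141, -0.01], "twist": -0.0, "hand": 1}, {"translation": [0.441, -0.142, -0.011], "twist": -0.0, "hand": 1}, {"translation": [0.44, -0.141, -0.01], "twist": -0.001, "hand": 1}]
```

apply_moves:
  targets:
    - {"translation":[0.441,-0.141,-0.01],"twist":0,"hand":1}
    - {"translation":[0.441,-0.141,-0.01],"twist":0,"hand":1}
    - {"translation":[0.441,-0.141,-0.01],"twist":0,"hand":1}
    - {"translation":[0.441,-0.141,-0.01],"twist":0,"hand":1}
    - {"translation":[0.441,-0.141,-0.01],"twist":0,"hand":1}
    - {"translation":[0.441,-0.141,-0.01],"twist":0,"hand":1}
    - {"translation":[0.441,-0.141,-0.01],"twist":0,"hand":1}
    - {"translation":[0.441,-0.141,-0.01],"twist":0,"hand":1}

```text
time: 40.05
tool_pos: [0.4973, 0.2969, 0.2262]
tool_rot: [-0.001, 0.72, 0.694, -0.002]
contact_force: [0.6, -0.1, 0.7]
gripper_width: 1.0
grasp_force: 0.0
```

apply_moves:
  targets:
    - {"translation":[0.441,-0.141,-0.01],"twist":0,"hand":1}
    - {"translation":[0,0,0],"twist":0,"hand":1}
    - {"translation":[0,0,0],"twist":0,"hand":1}
    - {"translation":[0,0,0],"twist":0,"hand":1}
    - {"translation":[0,0,0],"twist":0,"hand":1}

```text
time: 40.55
tool_pos: [0.4868, 0.3389, 0.2287]
tool_rot: [-0.0, 0.72, 0.694, -0.001]
contact_force: [-0.4, -0.5, 0.4]
gripper_width: 0.999
grasp_force: 0.0
```

```bash
python3 - <<'E'
from h import *
st(); f,k=shot('wrist','w13')
c=f[90:300,200:460]; cv2.imwrite('pics/crop13.png',cv2.resize(c[:,:,::-1],None,fx=2.8,fy=2.8,interpolation=cv2.INTER_CUBIC))
print([(round(r['score'],2),np.round(r['point'],3).tolist()) for r in recognise('wrist','dial_grip')])
E
```

```text
t 40.55 p [0.4868 0.3389 0.2287] yaw 1.5332 F [-0.42 -0.47  0.41] w 0.999 g 0.0
[(0.76, [0.489, 0.356, 0.054])]
```

View pics/crop13.png

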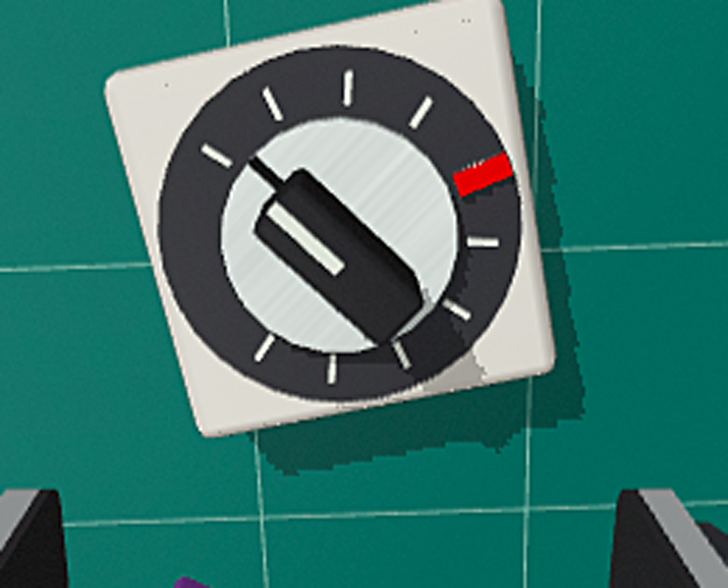

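```bash
python3 - <<'E'
from h import *
f,k=load('wrist','w13')
def P(u,v,z): return ray('wrist',(200+u/2.8-.3,90+v/2.8-.3),z,k)[:2]
A=P(339.5,235,.0555); B=P(339.5,223.5,.0455); print('axis',A,B, 'r',np.linalg.norm(P(458,235,.0555)-A))
print('bar top centre',(P(300,172,.0915)+P(400,330,.0915))/2)
for n,a in (('skirt',A),('disk',B),('mean',(A+B)/2)):
    t=P(252,160,.0555)-a; print(n,'tip r',np.linalg.norm(t),'yaw',np.arctan2(t[1],t[0]))
    red=mask(f,(0,170,120),(8,255,255),(330,120,420,190)); print(rect('wrist',red,.0455,k)[:3]) if n=='skirt' else 0
    ys,xs=np.nonzero(red); m=ray('wrist',(xs.mean(),ys.mean()),.0455,k)[:2]-a; print(' mark r',np.linalg.norm(m),'yaw',np.arctan2(m[1],m[0]))
w=P(338,270,.0915)-P(272,208,.0915); print('white line yaw',np.arctan2(-w[1],-w[0]))
E
```

```text
axis [0.48896139 0.35001035] [0.48902525 0.35161392] r 0.037651072442554535
bar top centre [0.49235783 0.35277416]
skirt tip r 0.03606166806325363 yaw 2.385863618549215
(array([0.5355, 0.3659]), array([18.1,  7.9]), 0.4067)
 mark r 0.049346209721857236 yaw 0.3290963856693032
disk tip r 0.03502931499615785 yaw 2.4204366327098437
 mark r 0.048790491841502345 yaw 0.29841189579371447
mean tip r 0.035540181870936605 yaw 2.4028990733124638
 mark r 0.04906257611603467 yaw 0.3138410259508193
white line yaw 2.334250285016298
```

```bash
python3 - <<'E'
from h import *
plan(.489,.3505,.1,2.37)
E
```

```text
9 rows
[{"translation": [0.013, 0.002, 0.144], "twist": -0.93, "hand": 1}, {"translation": [0.013, 0.003, 0.144], "twist": -0.93, "hand": 1}, {"translation": [0.012, 0.004, 0.143], "twist": -0.93, "hand": 1}, {"translation": [0.012, 0.005, 0.144], "twist": -0.93, "hand": 1}, {"translation": [0.011, 0.006, 0.143], "twist": -0.93, "hand": 1}, {"translation": [0.011, 0.007, 0.144], "twist": -0.929, "hand": 1}, {"translation": [0.01, 0.008, 0.143], "twist": -0.93, "hand": 1}, {"translation": [0.009, 0.009, 0.144], "twist": -0.929, "hand": 1}, {"translation": [0.008, 0.01, 0.143], "twist": -0.93, "hand": 1}]
```

apply_moves:
  targets:
    - {"translation":[0.013,0.002,0.14],"twist":-0.93,"hand":1}
    - {"translation":[0.013,0.003,0.14],"twist":-0.93,"hand":1}
    - {"translation":[0.012,0.004,0.14],"twist":-0.93,"hand":1}
    - {"translation":[0.012,0.005,0.14],"twist":-0.93,"hand":1}
    - {"translation":[0.011,0.006,0.14],"twist":-0.93,"hand":1}
    - {"translation":[0.011,0.007,0.14],"twist":-0.93,"hand":1}
    - {"translation":[0.01,0.008,0.14],"twist":-0.93,"hand":1}
    - {"translation":[0.009,0.009,0.14],"twist":-0.93,"hand":1}

```text
time: 41.45
tool_pos: [0.4888, 0.3496, 0.1171]
tool_rot: [0.0, 0.417, 0.909, 0.0]
contact_force: [0.2, 0.3, 0.4]
gripper_width: 1.001
grasp_force: 0.0
```

apply_moves:
  targets:
    - {"translation":[0.008,0.01,0.1],"twist":-0.93,"hand":1}
    - {"translation":[0,0,0],"twist":0,"hand":1}
    - {"translation":[0,0,0],"twist":0,"hand":1}
    - {"translation":[0,0,0],"twist":0,"hand":1}
    - {"translation":[0,0,0],"twist":0,"hand":1}

```text
time: 41.95
tool_pos: [0.4891, 0.3517, 0.1085]
tool_rot: [0.001, 0.376, 0.927, 0.001]
contact_force: [-0.2, 0.5, -0.2]
gripper_width: 1.004
grasp_force: 0.0
```

```bash
python3 - <<'E'
from h import *
st(); f,k=shot('wrist','w14')
c=f[140:400,160:480]; cv2.imwrite('pics/crop14.png',cv2.resize(c[:,:,::-1],None,fx=2,fy=2))
E
```

```text
t 41.95 p [0.4891 0.3517 0.1085] yaw 2.371 F [-0.17  0.52 -0.19] w 1.004 g 0.0
```

View pics/crop14.png

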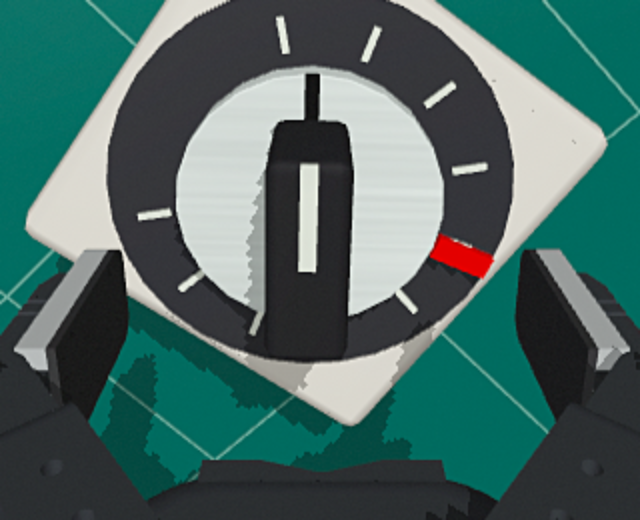

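apply_moves:
  targets:
    - {"translation":[0,-0.01,0.15],"twist":0,"hand":1}
    - {"translation":[0,0,0.085],"twist":0,"hand":1}
    - {"translation":[0,0,0],"twist":0,"hand":1}
    - {"translation":[0,0,0],"twist":0,"hand":0}
    - {"translation":[0,0,0],"twist":0,"hand":0}
    - {"translation":[0,0,0],"twist":0,"hand":0}
    - {"translation":[0,0,0],"twist":0,"hand":0}
    - {"translation":[0,0,0],"twist":0,"hand":0}

```text
time: 42.8
tool_pos: [0.487, 0.3497, 0.0846]
tool_rot: [-0.001, 0.375, 0.927, -0.002]
contact_force: [-6.1, -6.9, 8.8]
gripper_width: 0.222
grasp_force: 60.9
```

apply_moves:
  targets:
    - {"translation":[0,0,0],"twist":0,"hand":0}
    - {"translation":[0,0,0],"twist":0,"hand":0}
    - {"translation":[0,0,0],"twist":0,"hand":0}
    - {"translation":[0,0,0],"twist":0,"hand":0}

```text
time: 43.2
tool_pos: [0.4869, 0.3497, 0.0846]
tool_rot: [-0.001, 0.375, 0.927, -0.002]
contact_force: [-6.4, -6.8, 7.5]
gripper_width: 0.222
grasp_force: 60.7
```

apply_moves:
  targets:
    - {"translation":[0,-0.012,-0.005],"twist":0,"hand":0}
    - {"translation":[0,0,0],"twist":0.5,"hand":0}
    - {"translation":[0,0,0],"twist":0.9,"hand":0}
    - {"translation":[0,0,0],"twist":0.9,"hand":0}
    - {"translation":[0,0,0],"twist":0.9,"hand":0}
    - {"translation":[0,0,0],"twist":0.9,"hand":0}
    - {"translation":[0,0,0],"twist":0.9,"hand":0}

```text
time: 43.9
tool_pos: [0.4872, 0.3497, 0.0847]
tool_rot: [0.0, 0.594, 0.804, -0.0]
contact_force: [0.1, -0.9, 1.4]
gripper_width: 0.226
grasp_force: 59.8
```

```bash
python3 - <<'E'
from h import *
s=state(); st(); print(s['ft_torque'])
E
```

```text
t 43.9 p [0.4872 0.3497 0.0847] yaw 1.8686 F [ 0.09 -0.91  1.37] w 0.226 g 59.81478452682495
[-0.27417034 -0.05143666  0.07444721]
```

apply_moves:
  targets:
    - {"translation":[0,0,0],"twist":0.9,"hand":0}
    - {"translation":[0,0,0],"twist":0.9,"hand":0}
    - {"translation":[0,0,0],"twist":0.9,"hand":0}
    - {"translation":[0,0,0],"twist":0.9,"hand":0}
    - {"translation":[0,0,0],"twist":0.9,"hand":0}
    - {"translation":[0,0,0],"twist":0.9,"hand":0}
    - {"translation":[0,0,0],"twist":0.9,"hand":0}
    - {"translation":[0,0,0],"twist":0.9,"hand":0}

```text
time: 44.7
tool_pos: [0.4877, 0.3496, 0.0847]
tool_rot: [0.001, 0.84, 0.543, 0.001]
contact_force: [2.0, -1.7, -1.3]
gripper_width: 0.225
grasp_force: 59.6
```

apply_moves:
  targets:
    - {"translation":[0,0,0],"twist":0.9,"hand":0}
    - {"translation":[0,0,0],"twist":0.9,"hand":0}
    - {"translation":[0,0,0],"twist":0.9,"hand":0}
    - {"translation":[0,0,0],"twist":0.9,"hand":0}
    - {"translation":[0,0,0],"twist":0.9,"hand":0}
    - {"translation":[0,0,0],"twist":0.9,"hand":0}
    - {"translation":[0,0,0],"twist":0.9,"hand":0}
    - {"translation":[0,0,0],"twist":0.9,"hand":0}

```text
time: 45.5
tool_pos: [0.488, 0.3493, 0.0847]
tool_rot: [0.001, 0.977, 0.213, 0.001]
contact_force: [2.6, -3.6, -0.9]
gripper_width: 0.227
grasp_force: 59.6
```

apply_moves:
  targets:
    - {"translation":[0,0,0],"twist":0.7,"hand":0}
    - {"translation":[0,0,0],"twist":0.2,"hand":0}
    - {"translation":[0,0,0],"twist":0,"hand":0}
    - {"translation":[0,0,0],"twist":0,"hand":0}
    - {"translation":[0,0,0],"twist":0,"hand":0}

```text
time: 46.0
tool_pos: [0.488, 0.3492, 0.0847]
tool_rot: [0.001, 0.985, 0.171, 0.001]
contact_force: [3.7, -4.4, -1.0]
gripper_width: 0.229
grasp_force: 59.7
```

```bash
python3 - <<'E'
from h import *
s=state(); st(); f,k=shot('wrist','w15')
c=f[100:400,120:520]; cv2.imwrite('pics/crop15.png',cv2.resize(c[:,:,::-1],None,fx=2,fy=2,interpolation=cv2.INTER_CUBIC))
E
```

```text
t 46.0 p [0.488  0.3492 0.0847] yaw 0.3429 F [ 3.74 -4.38 -1.03] w 0.229 g 59.68472421169281
```

View pics/crop15.png

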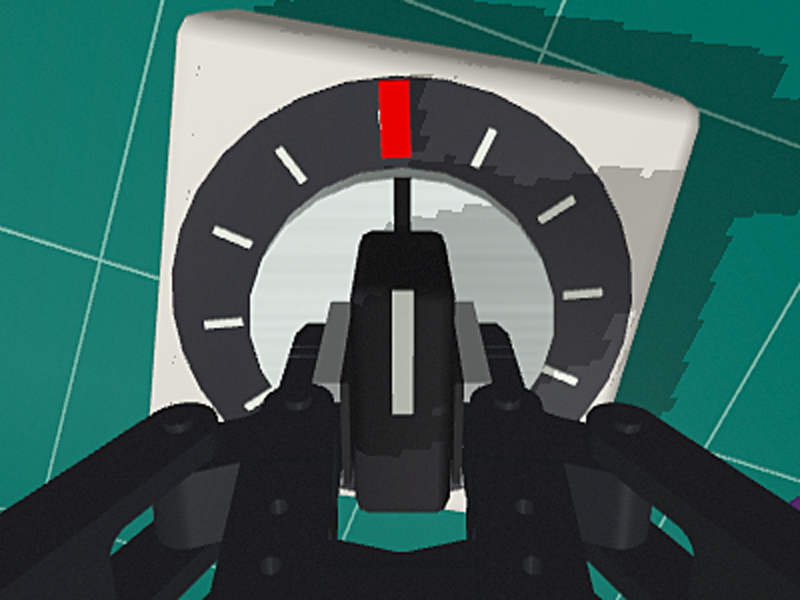

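```bash
python3 - <<'E'
from h import *
f,k=load('wrist','w15')
P=lambda u,v,z: ray('wrist',(120+u/2-.25,100+v/2-.25),z,k)[:2]
red=mask(f,(0,170,120),(8,255,255),(280,100,360,200)); print(rect('wrist',red,.0455,k))
ys,xs=np.nonzero(red); m=ray('wrist',(xs.mean(),ys.mean()),.0455,k)[:2]
t=P(402,180,.0555); b=P(403,228,.0555)
print('tip',t,'mark',m)
for a in ([.488,.3495],[.489,.350],[.4872,.3497],t-.037*np.array([np.cos(.343),np.sin(.343)])):
    a=np.array(a); d=t-a; e=m-a; print(a,'tip r',np.linalg.norm(d),np.arctan2(d[1],d[0]),'mark r',np.linalg.norm(e),np.arctan2(e[1],e[0]))
E
```

```text
(array([0.5349, 0.3664]), array([18.5,  7.2]), 0.3761, 581)
tip [0.52390512 0.3606268 ] mark [0.535192   0.36656765]
[0.488  0.3495] tip r 0.03758967042660163 0.3005093176955664 mark r 0.05018356104780927 0.34702802020498835
[0.489 0.35 ] tip r 0.03648693306294299 0.29553255143875035 mark r 0.04907329357786765 0.34437709815658113
[0.4872 0.3497] tip r 0.038297007698494985 0.2893373884351532 mark r 0.050869931580169434 0.33798205942677284
[0.48906037 0.34818318] tip r 0.037000000000000026 0.34299999999999975 mark r 0.04966000326725845 0.37923164592841974
```

apply_moves:
  targets:
    - {"translation":[0,0,0],"twist":-0.42,"hand":0}
    - {"translation":[0,0,0],"twist":0,"hand":0}
    - {"translation":[0,0,0],"twist":0,"hand":0}
    - {"translation":[0,0,0],"twist":0,"hand":1}
    - {"translation":[0,0,0],"twist":0,"hand":1}
    - {"translation":[0,0,0],"twist":0,"hand":1}
    - {"translation":[0,0,0],"twist":0,"hand":1}
    - {"translation":[0,0,0],"twist":0,"hand":1}

```text
time: 46.85
tool_pos: [0.4869, 0.3503, 0.0846]
tool_rot: [-0.0, 0.982, 0.191, 0.0]
contact_force: [0.8, 0.0, -0.2]
gripper_width: 0.999
grasp_force: 0.0
```

apply_moves:
  targets:
    - {"translation":[0,0,0],"twist":0,"hand":1}
    - {"translation":[0,0,-0.3],"twist":0,"hand":1}
    - {"translation":[0,0,-0.4],"twist":0,"hand":1}
    - {"translation":[0,0,-0.4],"twist":0,"hand":1}
    - {"translation":[0,0,-0.2],"twist":0,"hand":1}
    - {"translation":[0,0,0],"twist":0,"hand":1}
    - {"translation":[0,0,0],"twist":0,"hand":1}
    - {"translation":[0,0,0],"twist":0,"hand":1}

```text
time: 47.65
tool_pos: [0.486, 0.3495, 0.2122]
tool_rot: [0.001, 0.982, 0.191, -0.002]
contact_force: [-0.9, 0.1, -0.1]
gripper_width: 1.002
grasp_force: 0.0
```

```bash
python3 - <<'E'
from h import *
s=state(); st(); f,k=shot('wrist','w16'); g,_=shot('top','t16'); shot('scene','s16')
o=np.zeros((600,800,3),np.uint8)
o[:310,:480]=cv2.resize(f[100:255,200:440],(480,310),interpolation=cv2.INTER_CUBIC)
o[310:600,:580]=cv2.resize(g[120:265,160:450],(580,290))
cv2.imwrite('pics/crop16.png',o[:,:,::-1])
E
```

```text
t 47.65 p [0.486  0.3495 0.2122] yaw 0.3841 F [-0.89  0.11 -0.1 ] w 1.002 g 0.0
```

View pics/crop16.png

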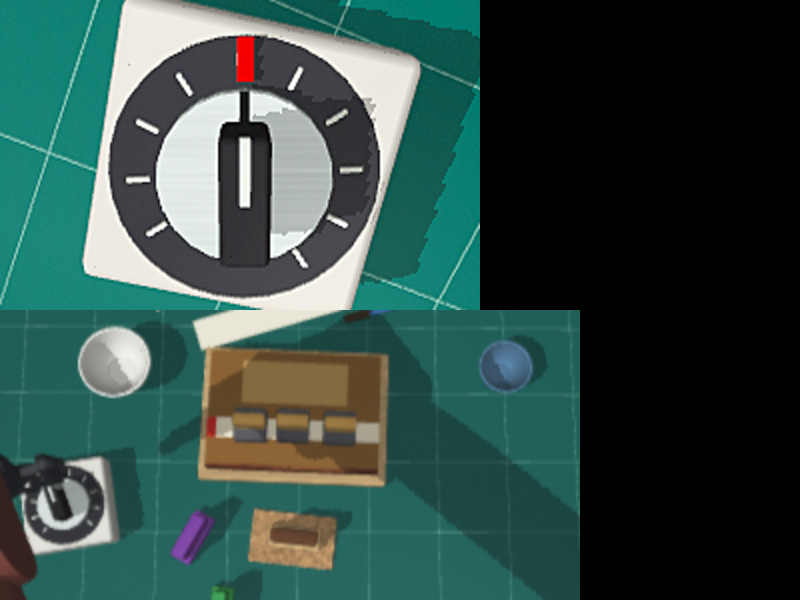

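```bash
python3 -c "
from plant import *
print(job_done())"
```

```text
the job is handed in; nothing more can be done
None
```

I finished the job and handed it in at about 48 s of robot time. The last pictures show the strip rubbed from red end to plain end, the block back on its rest, all three weights upright on the strip, and the dial pointer at the red marker. The hand-in returned no verdict.

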